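Lock the stone in the cam clamp with its loose key

ROBOT

A 6-joint arm with a two-finger parallel gripper is mounted at the origin on the work surface. World frame = base frame: x ahead of the robot, y to its left, z up, the work surface at z = 0. Lengths are in m, angles in degrees, forces in N, time in s.
With the tool pointing down it reaches from about 0.35 to 0.875 m from the base axis. Payload 4.2 kg.
Tool frame: the origin (TCP) lies midway between the tips of the shut fingers; the grasp point (between the pads) lies r.grasp_offset behind it (r.grasp_offset is the distance from the TCP to the grasp point, in m); z points along the fingers, y is the direction in which the jaws open and shut (so a half turn about z gives the same grasp; the last joint's range is limited). The gripper opens to 87 mm and grips with 3 to 60 N. Pads are 19 mm wide; open, the fingers measure 117 mm over their backs; the gripper's body (75 mm by 190 mm) begins 51 mm behind the grasp point.
Start: joints at [84.316, 22.042, 0.453, 0, -68.411, -14.817], TCP at [0.219, 0.585, 0.19] pointing down, gripper open.
Joint ranges: [-179.83, 179.83], [-69.29, 118.12], [-61.27, 80.66], [-181.25, 117.63], [-171.15, -9.14], [-177.46, 177.46]. Speed limits (degrees/s): [159.86, 159.86, 180, 180, 180, 180].

INTERFACE

Orientations are given as a 3x3 rotation matrix whose columns are the frame's x, y, z axes.
In Python, from station import sense, optics, r gives the robot as it stands. The module is installed in compiled form; this text tells all that it offers.
- The arm moves only by the tool servo_tool, never from a script. Its argument "deltas" is a list of rows, each an object with "slide": the shift along the tool's x, y, z in units of 25 mm (1.0 is 25 mm), a list of three; "spin": the turn about the tool's z in units of 8 degrees (1.0 is 8 degrees). A call has 1 to 10 rows; each row shifts and turns the pose as measured when the row begins, along the tool's axes as they then stand; what a row does not reach is not made up. A row lasts 1/10 s, in which the tool goes at most 50 mm and 8.59 degrees, less where a joint would pass 70% of its speed; a pose out of reach is approached as far as the arm can. A call is refused whole if a number of a shift passes 1 or a number of a turn 1, either way. A call with a gripper value outside its range is refused whole. "gripper" is the closure in counts, from 0 (fully open) to 255 (shut), set as the call begins (left out, the last holds). The fingers move at their own pace and stop on an object; the grip force is fixed at half the most. Time passes only in rows, so rows that do not move let the fingers close. It gives the time, the measured TCP pose, the force and the opening at its end, in the units of the state.
- sense(): the state, without advancing time (a new reading comes with each control period).
- optics.capture(name): name is "scene" or "top"; returns a dict with "frame" (384x512x3 uint8, red, green, blue), "camera_matrix" (3x3 intrinsics, pixels), "eye" and "rotation" of the camera in the world. Camera axes: x right, y down, z forward; pixel columns grow to the right and rows downward; lengths in m; the calibration is good to about 2 mm. A picture is of the moment at which its call begins. There is no depth.
- r.finish_job(): hands the job in, once; it reports no verdict.
The state is a dict: "time_s": time; "joints": joint angles; "joint_velocities": joint speeds; "effort": joint torques, N m; "tcp_pos": TCP position; "ee_rot": TCP orientation; "wrist_force": force on the tool from outside, world axes, zero at the start; "moment": the same for the moment, N m; "gripper_width": opening from 0.0 (shut) to 1.0 (fully open).
Only numpy, scipy, OpenCV 4.12 (cv2) and the standard library are available. Lean on these libraries where they do the work, as an engineer would, in place of code of your own. Each camera call takes 0.05 s, during which the arm holds its last target.

TASK

The marble slab lies in the green cam clamp and must be locked. Take the orange-handled key, push it gently onto the clamp's square spindle, turning it slowly until it drops fully home on the collar, then turn it clockwise (seen from above) until the cam comes up against its stop. Leave the key standing on the spindle, let go, and do not disturb the jar or the rubbing block that stand near it.

Things in the scene. Friction and masses are not known exactly. Their poses are not given: they have to be found in the camera images.
- key_grip (a point): Centre of the handle of the loose key (about 220 g), which stands hub down in one of three places on the bench's right half. Handle: orange upright plate, 72 mm long (along this frame's x), 14 mm thick (y; grip across this), 42 mm high, reaching 21 mm above and below this point. Below it a dark steel octagonal hub, 42 mm across, 29 mm high. z is up.
- key_foot (a point): Centre of the hub's underside, 50 mm below key_grip, same axes. Here is a round mouth 27.6 mm wide (24.8 mm from 3 mm up), 7 mm deep, then a square socket 18.4 mm across, its sides along x and y, ending blind 26 mm above this point.
- spindle_foot (a point): On the spindle's upright axis, on top of the clamp's dark round collar (38 mm across), 44 mm above the bench; z up. Fully home, the key's underside is 0 to 2 mm above this point. Turned out of line, the key rides on the square's top about 17 mm above this; it fits every 90 degrees, within about 8 degrees either way.
- spindle_tip (a point): Top centre of the steel square drive, 16 mm across and 24 mm high, that stands on the collar. This frame is fixed in the clamp: how the square is turned about the axis is not measured, differs each time, and follows neither this frame nor the joint's value. Over 35 N on it (press and twist) from a key not yet home does harm; under 12 N it stays still as a key turns on it.
- fixture: The fixed clamp: green base plate 150 x 270 x 18 mm, with the spindle axis at its origin (on the bench). Towards its own +y lie a white marble slab (115 x 120 mm, top 48 mm above the bench) and a steel fence (top 56 mm). Its z is up.
- spindle (a joint): Turn of the spindle with its brass cam (rad), growing clockwise seen from above. It starts loose at 0 to 0.3 and has a firm stop at 1.15, where the cam meets the slab: locked is over 1.0. It can be turned back to -0.5. It turns stiffly (0.16 N m) and stays where it is left.
- jar: Small closed jar with a blue lid, 52 mm wide, 62 mm high, loose; origin at the centre of its underside. A bystander.
- rubbing_block: Rubbing block, wood and red stone, 80 x 45 x 32 mm, loose; origin at the centre of its underside. A bystander.
Not all that is in view belongs to the job. What is shaped like the part that bears key_grip but turquoise or yellow is not meant.

How it is judged (in metres and radians):
On the way, in this order (a step that is already met when the one before it is completed fails the run):
1. the key is fully home on the spindle, the cam not yet at its stop (z of key_grip in the frame of spindle_foot below 0.0545 m and horizontal distance between key_grip and spindle_foot below 0.005 m and angle between key_grip's own z axis and vertical below 0.12 rad), for 0.1 s.
2. the spindle is turned to its stop (value of joint spindle above 1 rad), for 0.1 s.
At the end, for the whole second after the job is handed in: The key stands released and still on the spindle, fully home (its handle's centre no more than 54.5 mm above the collar, within 5 mm of the axis, tilted less than 0.12 rad), and the spindle is turned to over 1.0 rad of its 1.15 rad stop (all of step 1 and value of joint spindle above 1 rad and linear speed of key below 0.02 m/s); the robot touches nothing.
It fails at once if the key presses or twists on the clamp with over 35 N while it is not home (z of key_grip in the frame of spindle_foot above 0.0545 m and contact force between key and fixture above 35 N).
It fails at once if the jar or the rubbing block is moved by over 30 mm (distance of any of jar, rubbing_block from where it was at the start of the episode above 0.03 m).
It also fails if it takes over 67 s, if anything falls off the work surface, if the arm or the gripper's body presses on something with over 40 N, if the wrist force passes 120 N, or if a joint passes its speed limit or range.

## Working session

There is one attempt and no reset: what is moved stays moved. The work goes in short steps, Python scripts to look and compute and a tool call to move; the robot and the scene stay as the last step left them, time stands still between calls to the robot, and variables do not carry over. Pictures are saved under pics/ and viewed, and the job is handed in when it is done.

Besides the shell and the picture viewer there is one more tool, called after "Emit:" as name(argument=value, ...) on one line, values as JSON. servo_tool: Moves the arm, as the interface text tells. Its arguments: {"type":"object","properties":{"deltas":{"type":"array"},"gripper":{"type":"number"}},"required":["deltas"]}

```bash
mkdir -p pics; cat > h.py <<'E'
import numpy as np, cv2
from station import sense, optics, r
def cap(n,save=None):
    c=optics.capture(n); 
    c={k:np.array(v) for k,v in c.items()}
    if save: cv2.imwrite('pics/'+save,c['frame'][:,:,::-1])
    return c
def proj(c,P):
    p=c['rotation'].T@(np.array(P)-c['eye']); q=c['camera_matrix']@p; return q[:2]/q[2]
def ray(c,uv):
    d=c['rotation']@np.linalg.inv(c['camera_matrix'])@np.array([uv[0],uv[1],1.]); return c['eye'],d/np.linalg.norm(d)
def onz(c,uv,z):
    e,d=ray(c,uv); return e+d*(z-e[2])/d[2]
def tri(c1,u1,c2,u2):
    e1,d1=ray(c1,u1);e2,d2=ray(c2,u2)
    t=np.linalg.lstsq(np.stack([d1,-d2],1),e2-e1,rcond=None)[0]
    a=e1+d1*t[0];b=e2+d2*t[1]; return (a+b)/2,np.linalg.norm(a-b)
def st():
    s=sense(); print('t',s['time_s'],'tcp',np.round(s['tcp_pos'],4),'w',np.round(s['gripper_width'],3),'F',np.round(s['wrist_force'],1),'M',np.round(s['moment'],2),'j',np.round(s['joints'],1)); return s
E
python3 - <<'E'
from h import *
np.set_printoptions(suppress=True,precision=4)
s=st();print(np.array(s['ee_rot']),r.grasp_offset)
for n in('scene','top'):
    c=cap(n,n+'0.png');print(n,c['eye'],c['rotation'],c['camera_matrix'])
E
```

```text
t 0.0 tcp [0.2186 0.5848 0.1886] w 1.003 F [-0.6 -1.1 -0.1] M [0.   0.03 0.04] j [ 84.3  22.1   0.4  -0.  -68.4 -14.8]
[[ 0.9366 -0.3504 -0.0007]
 [-0.3504 -0.9366 -0.0021]
 [ 0.0001  0.0022 -1.    ]] 0.0187
scene [1.094  0.2817 0.7151] [[-0.5759  0.5646 -0.5912]
 [ 0.8174  0.4102 -0.4044]
 [ 0.0142 -0.7162 -0.6978]] [[387.8855   0.     257.6221]
 [  0.     387.8855 189.2609]
 [  0.       0.       1.    ]]
top [ 0.4019 -0.1001  1.1069] [[-0.0256 -0.9886  0.1483]
 [-0.9996  0.0236 -0.0151]
 [ 0.0114 -0.1486 -0.9888]] [[429.3352   0.     254.7538]
 [  0.     429.3352 191.7755]
 [  0.       0.       1.    ]]
```

View pics/scene0.png

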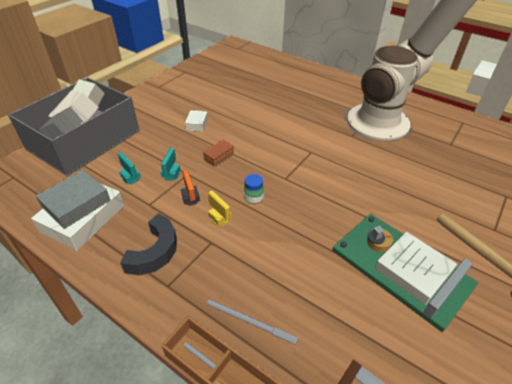

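View pics/top0.png

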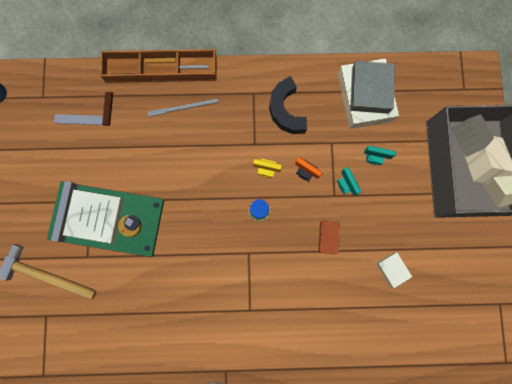

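Candidates for the key: orange at scene (190,188) / top (308,168), turquoise at scene (128,168) and (170,163), and yellow at scene (219,208). The orange one has the dark hub, so I choose it and check it in a close crop.

```bash
python3 - <<'E'
from h import *
a=cv2.imread('pics/scene0.png');b=cv2.imread('pics/top0.png')
def cr(im,x,y,w,h): return cv2.resize(im[y:y+h,x:x+w],(400,300),interpolation=cv2.INTER_CUBIC)
cv2.imwrite('pics/crop0.png',np.vstack([np.hstack([cr(a,150,150,80,60),cr(b,270,140,80,60)]),np.hstack([cr(a,340,205,80,60),cr(b,90,195,80,60)])]))
E
```

```text
(no output)
```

View pics/crop0.png

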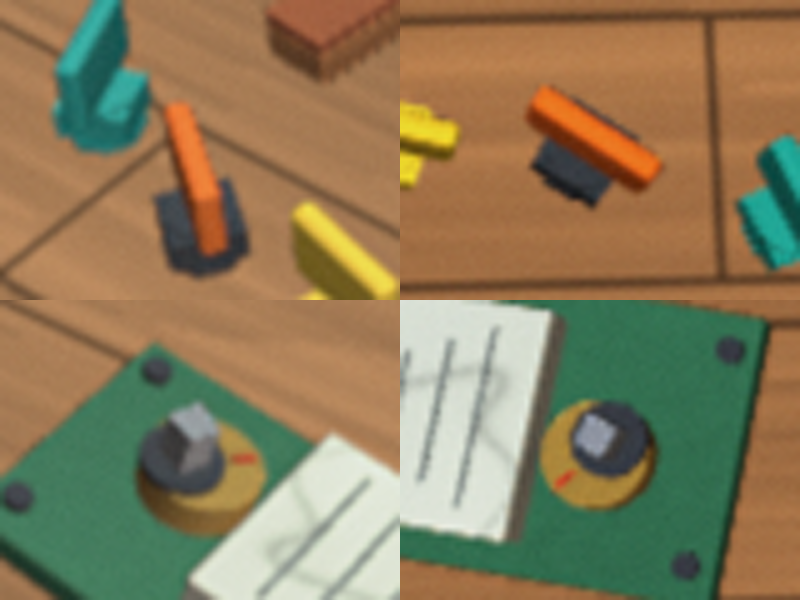

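```bash
python3 - <<'E'
from h import *
np.set_printoptions(suppress=True,precision=4)
cs={}
for n in('scene','top'):
    c=cap(n);cs[n]=c
    f=c['frame'];hsv=cv2.cvtColor(f,cv2.COLOR_RGB2HSV)
    m=((hsv[:,:,0]<14)&(hsv[:,:,1]>190)&(hsv[:,:,2]>140)).astype(np.uint8)
    k,l,s,ce=cv2.connectedComponentsWithStats(m)
    for i in range(1,k):
        if s[i,4]>30: print(n,s[i],ce[i])
    x,y=(150,150) if n=='scene' else (270,140)
    print(n); 
# big crops with pixel grid
def big(im,x,y,w,h,k):
    o=cv2.resize(im[y:y+h,x:x+w],None,fx=k,fy=k,interpolation=cv2.INTER_CUBIC)
    for i in range(0,w,5):
        cv2.line(o,(i*k+k//2,0),(i*k+k//2,4),(255,255,255),1); cv2.putText(o,str(x+i),(i*k,14),0,.35,(255,255,255),1)
    for j in range(0,h,5):
        cv2.line(o,(0,j*k+k//2),(4,j*k+k//2),(255,255,255),1); cv2.putText(o,str(y+j),(6,j*k+k//2),0,.35,(255,255,255),1)
    return o
a=cs['scene']['frame'][:,:,::-1];b=cs['top']['frame'][:,:,::-1]
cv2.imwrite('pics/key1.png',np.hstack([big(a,172,162,38,44,10),big(b,290,150,38,44,10)]))
cv2.imwrite('pics/sp1.png',np.hstack([big(a,362,220,30,30,13),big(b,115,208,30,30,13)]))
E
```

```text
scene [183 171  12  29 142] [188.9296 185.1056]
scene
top [296 157  26  20 163] [308.6503 166.2638]
top
```

View pics/key1.png

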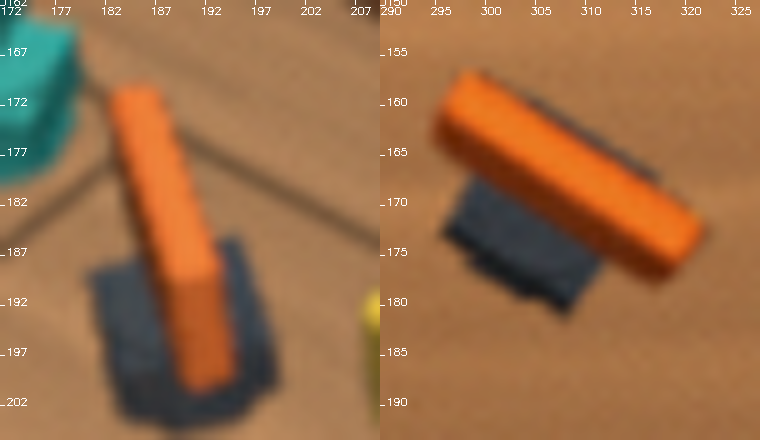

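View pics/sp1.png

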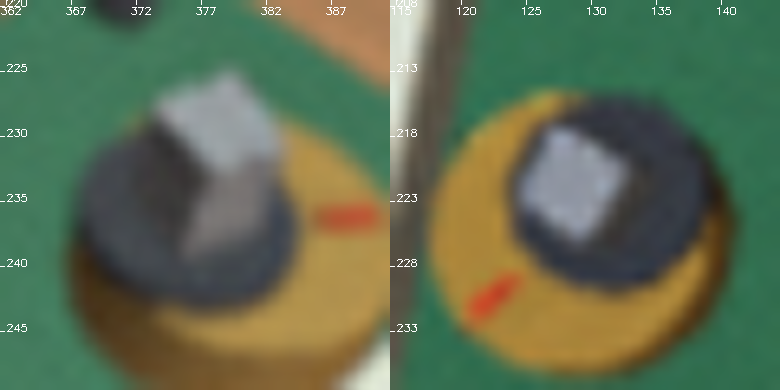

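```bash
python3 - <<'E'
from h import *
np.set_printoptions(suppress=True,precision=4)
S=cap('scene');T=cap('top')
a,ea=tri(S,(191,188.4),T,(297.3,158.5));b,eb=tri(S,(185,170.3),T,(320.2,174.1))
d=a-b;print('key ends',a,ea,b,eb,'len',np.linalg.norm(d),'mid',(a+b)/2,'yaw',np.degrees(np.arctan2(d[1],d[0])))
cT=[onz(T,p,.071) for p in ((299,156.5),(295.7,160.5),(322,172.5),(318.5,175.7))]
print('T plane',np.mean(cT,0));e=(cT[0]+cT[1]-cT[2]-cT[3])/2;print(np.linalg.norm(e),np.degrees(np.arctan2(e[1],e[0])))
cS=[onz(S,p,.071) for p in ((182.7,170.5),(187.3,170.1),(193.5,187.7),(188.5,189))]
e=(cS[2]+cS[3]-cS[0]-cS[1])/2;print('S plane',np.mean(cS,0),np.linalg.norm(e),np.degrees(np.arctan2(e[1],e[0])))
sq_t=np.array([(124.9,222.5),(128,216.9),(132.8,220.2),(129.4,226.2)])
sq_s=np.array([(379.4,224.9),(373.5,227.2),(378.5,232.5),(383.1,229.9)])
print('tip',tri(S,sq_s.mean(0),T,sq_t.mean(0)))
for c,q in((T,sq_t),(S,sq_s)):
    w=np.array([onz(c,p,.068) for p in q]);print(w.mean(0))
    for i in range(4):
        v=w[(i+1)%4]-w[i];print(np.linalg.norm(v),np.degrees(np.arctan2(v[1],v[0]))%90)
# collar centre: fit ellipse of dark collar in top view later
f=T['frame'];hsv=cv2.cvtColor(f,cv2.COLOR_RGB2HSV)
# jar, block
for n,lo,hi in(('jar',(100,150,80),(130,255,255)),('block',(0,120,60),(12,215,190))):
    m=cv2.inRange(hsv,lo,hi);k,l,s,ce=cv2.connectedComponentsWithStats(m)
    for i in range(1,k):
        if s[i,4]>60: print(n,s[i],ce[i],onz(T,ce[i],.062 if n=='jar' else .032))
E
```

```text
key ends [ 0.638  -0.223   0.0694] 0.0006803201388616354 [ 0.5979 -0.2785  0.0692] 0.0007282063338398241 len 0.06847538754446851 mid [ 0.618  -0.2508  0.0693] yaw 54.13730927339582
T plane [ 0.6176 -0.2506  0.071 ]
0.06815446498907433 53.51115158261161
S plane [ 0.6191 -0.2495  0.071 ] 0.06830094177365777 54.72131741821046
tip (array([0.4923, 0.1903, 0.0688]), np.float64(0.0010178022905956573))
[0.4926 0.19   0.068 ]
0.015189972209157953 61.67418357933262
0.014329820756294468 54.70650955025613
0.01633904973946033 60.976400176835114
0.01431890629009815 50.045625143974306
[0.4912 0.1906 0.068 ]
0.015955687911898997 60.21427753727208
0.016657564398416168 62.48405012153596
0.013822245059754091 67.51604062134047
0.014971976271449833 54.13415995632481
jar [250 200  19  18 270] [259.0444 208.5481] [ 0.5169 -0.1254  0.062 ]
block [141  51  35   7 142] [157.662   54.1197] [0.9384 0.1316 0.032 ]
block [179  50  34   8 151] [195.7616  53.3907] [0.9385 0.0307 0.032 ]
block [103  52  37   7 159] [121.5094  54.7987] [0.9384 0.2271 0.032 ]
block [148  73  69   9 295] [181.9932  77.2102] [0.8725 0.0672 0.032 ]
block [101  75  49   9 200] [124.26  78.31] [0.8726 0.2186 0.032 ]
block [103  91   9  33 200] [106.34 106.87] [0.7954 0.2635 0.032 ]
block [318 220  22  34 654] [328.8104 236.7951] [ 0.445  -0.2985  0.032 ]
```

Key: top at z 0.069 (expected 0.071), length 68–72 mm, centre (0.618, -0.250), yaw about 54°. Spindle tip: (0.492, 0.190, 0.069), square at about 59° mod 90. These agree with the text. I start the transit now.

Emit:
servo_tool(deltas=[{"slide":[1,0.96,0],"spin":0},{"slide":[1,0.96,0],"spin":0},{"slide":[1,0.96,0],"spin":0},{"slide":[1,0.96,0],"spin":0},{"slide":[1,0.96,0],"spin":0},{"slide":[1,0.96,0],"spin":0},{"slide":[1,0.96,0],"spin":0},{"slide":[1,0.96,0],"spin":0},{"slide":[1,0.96,0],"spin":0},{"slide":[1,0.96,0],"spin":0}], gripper=0)

```text
time_s: 1.3
tcp_pos: [0.3723, 0.2647, 0.1883]
ee_rot: [[0.939, -0.343, 0.001], [-0.343, -0.939, 0.0], [0.001, -0.0, -1.0]]
wrist_force: [0.1, 0.6, -0.1]
gripper_width: 1.004
```

Emit:
servo_tool(deltas=[{"slide":[1,0.96,0],"spin":0},{"slide":[1,0.96,0],"spin":0},{"slide":[1,0.96,0],"spin":0},{"slide":[1,0.96,0],"spin":0},{"slide":[1,0.96,0],"spin":0},{"slide":[1,0.96,0],"spin":0},{"slide":[1,0.96,0],"spin":0},{"slide":[1,0.96,0],"spin":0},{"slide":[1,0.96,0],"spin":0},{"slide":[1,0.96,0],"spin":0}])

```text
time_s: 2.3
tcp_pos: [0.5294, -0.0603, 0.1905]
ee_rot: [[0.94, -0.341, 0.006], [-0.341, -0.94, 0.004], [0.004, -0.005, -1.0]]
wrist_force: [0.4, 0.9, -0.0]
gripper_width: 0.997
```

```bash
cat >> h.py <<'E'
def plan(target,yaw=None):
    # yaw: desired tool-x heading (deg). prints remaining move in tool units
    s=st();R=np.array(s['ee_rot']);d=R.T@(np.array(target)-np.array(s['tcp_pos']))/0.025
    y=np.degrees(np.arctan2(R[1,0],R[0,0]));print('yaw',round(y,2),'slide units',np.round(d,3))
    if yaw is not None: print('spin units',round(-(((yaw-y)+180)%360-180)/8,3))
    print('tilt',np.round(np.degrees(np.arccos(-R[2,2])),2))
E
python3 -c "
from h import *
plan((.618,-.2505,.19),-126)"
```

```text
t 2.3 tcp [ 0.5294 -0.0603  0.1905] w 0.997 F [ 0.4  0.9 -0. ] M [ 0.02 -0.04 -0.01] j [ 10.9  12.8 -12.6  -0.2 -64.2  59.2]
yaw -19.97 slide units [5.93  5.94  0.015]
spin units 13.254
tilt 0.39
```

Emit:
servo_tool(deltas=[{"slide":[1,1,0],"spin":0},{"slide":[1,1,0],"spin":0},{"slide":[1,1,0],"spin":0},{"slide":[1,1,0],"spin":0},{"slide":[1,1,0],"spin":0},{"slide":[0.9,0.9,0],"spin":0},{"slide":[0,0,0],"spin":1},{"slide":[0,0,0],"spin":1},{"slide":[0,0,0],"spin":1},{"slide":[0,0,0],"spin":1}])

```text
time_s: 3.3
tcp_pos: [0.6208, -0.2639, 0.1866]
ee_rot: [[0.593, -0.805, 0.003], [-0.805, -0.593, 0.004], [-0.002, -0.005, -1.0]]
wrist_force: [-0.2, 0.1, -0.3]
gripper_width: 0.999
```

Emit:
servo_tool(deltas=[{"slide":[0,0,0],"spin":1},{"slide":[0,0,0],"spin":1},{"slide":[0,0,0],"spin":1},{"slide":[0,0,0],"spin":1},{"slide":[0,0,0],"spin":1},{"slide":[0,0,0],"spin":1},{"slide":[0,0,0],"spin":1},{"slide":[0,0,0],"spin":1},{"slide":[0,0,0],"spin":1}])

```text
time_s: 4.2
tcp_pos: [0.6199, -0.2639, 0.1844]
ee_rot: [[-0.626, -0.78, -0.001], [-0.78, 0.626, 0.006], [-0.004, 0.004, -1.0]]
wrist_force: [-0.1, -0.6, -0.0]
gripper_width: 1.0
```

```bash
python3 -c "
from h import *
plan((.618,-.2505,.036),-126)"
```

```text
t 4.2 tcp [ 0.6199 -0.2639  0.1844] w 1.0 F [-0.1 -0.6 -0. ] M [ 0.1  -0.13 -0.04] j [ -9.5  27.1   7.9  -0.3 -70.9 -29.2]
yaw -128.78 slide units [-0.345  0.37   5.94 ]
spin units -0.347
tilt 0.33
```

Emit:
servo_tool(deltas=[{"slide":[-0.35,0.37,0.8],"spin":-0.35},{"slide":[0,0,1],"spin":0},{"slide":[0,0,1],"spin":0},{"slide":[0,0,0],"spin":0}])

```text
time_s: 4.6
tcp_pos: [0.6187, -0.2506, 0.1134]
ee_rot: [[-0.589, -0.808, 0.002], [-0.808, 0.589, 0.005], [-0.005, 0.002, -1.0]]
wrist_force: [-1.0, 0.1, 0.2]
gripper_width: 0.998
```

```bash
python3 - <<'E'
from h import *
plan((.618,-.2505,.036),-126)
a=cap('scene');b=cap('top')
def cr(im,x,y,w,h): return cv2.resize(im[y:y+h,x:x+w,::-1],(400,400),interpolation=cv2.INTER_CUBIC)
cv2.imwrite('pics/g1.png',np.hstack([cr(a['frame'],140,120,100,100),cr(b['frame'],260,120,100,100)]))
E
```

```text
t 4.6 tcp [ 0.6187 -0.2506  0.1134] w 0.998 F [-1.   0.1  0.2] M [ 0.1  -0.04 -0.06] j [ -8.4  29.4   1.2  -0.4 -61.8 -27.5]
yaw -126.06 slide units [0.028 0.02  3.096]
spin units -0.007
tilt 0.32
```

View pics/g1.png

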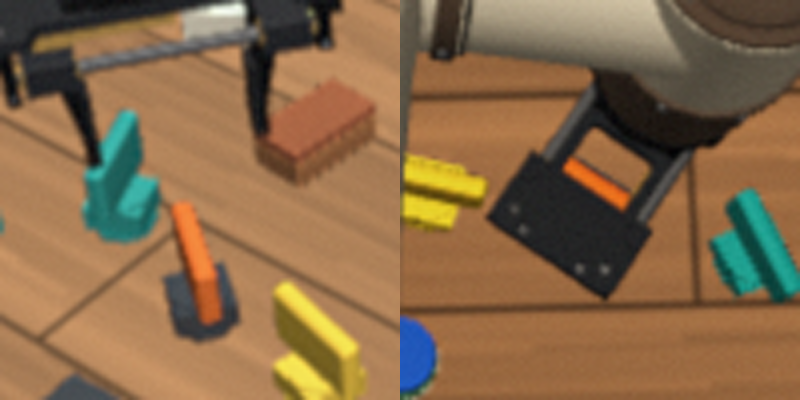

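The fingers straddle the orange plate (scene crop: tips at (95,160) and (262,135), plate at (195,250)) and nothing is in their way. I descend.

Emit:
servo_tool(deltas=[{"slide":[0,0,1],"spin":0},{"slide":[0,0,1],"spin":0},{"slide":[0,0,0.8],"spin":0},{"slide":[0,0,0.2],"spin":0},{"slide":[0,0,0],"spin":0}])

```text
time_s: 5.2
tcp_pos: [0.6305, -0.2548, 0.0522]
ee_rot: [[-0.586, -0.81, 0.028], [-0.81, 0.586, -0.004], [-0.013, -0.025, -1.0]]
wrist_force: [0.6, -0.3, 0.5]
gripper_width: 0.999
```

```bash
python3 -c "
from h import *
plan((.618,-.2505,.036),-126)"
```

```text
t 5.2 tcp [ 0.6305 -0.2548  0.0522] w 0.999 F [ 0.6 -0.3  0.5] M [0.11 0.   0.07] j [ -8.4  32.9  -2.4   0.  -53.1 -27.5]
yaw -125.9 slide units [0.164 0.521 0.634]
spin units 0.013
tilt 1.63
```

Emit:
servo_tool(deltas=[{"slide":[0,0,0],"spin":0},{"slide":[0,0,0],"spin":0}])

```text
time_s: 5.4
tcp_pos: [0.6326, -0.2554, 0.0557]
ee_rot: [[-0.586, -0.81, 0.033], [-0.81, 0.586, -0.006], [-0.015, -0.03, -0.999]]
wrist_force: [0.7, 0.5, 0.4]
gripper_width: 0.999
```

```bash
python3 - <<'E'
from h import *
plan((.618,-.2505,.036),-126)
print(sense()['effort'],sense()['joint_velocities'])
a=cap('scene','s2.png');b=cap('top')
cv2.imwrite('pics/t2.png',b['frame'][:,:,::-1])
E
```

```text
t 5.4 tcp [ 0.6326 -0.2554  0.0557] w 0.999 F [0.7 0.5 0.4] M [ 0.13 -0.   -0.07] j [ -8.4  32.7  -2.1   0.1 -53.2 -27.5]
yaw -125.87 slide units [0.193 0.612 0.765]
spin units 0.016
tilt 1.93
[-4.76010071e-03 -4.54864347e+01  1.64909846e+01  3.70728426e+00
  6.74350234e-02  2.72644626e-03] [-0.03089904 -0.92021852  0.93317619  0.31872096 -0.46583875 -0.06828095]
```

View pics/s2.png

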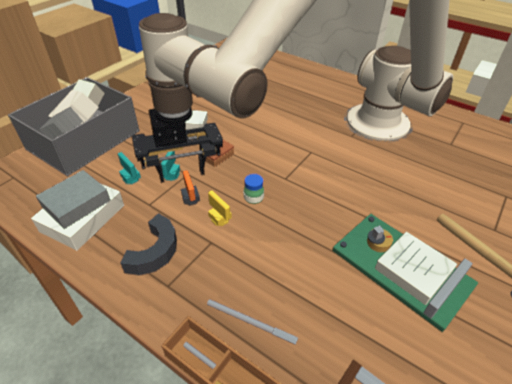

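View pics/t2.png

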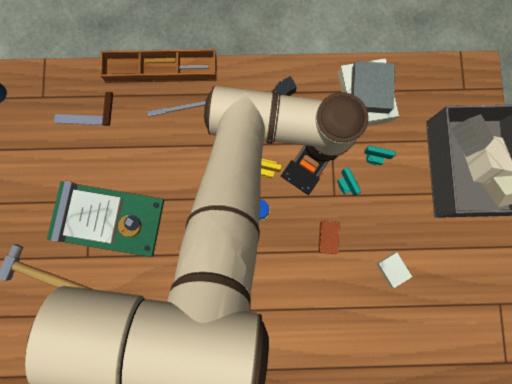

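```bash
python3 - <<'E'
from h import *
s=st();R=np.array(s['ee_rot']);p=np.array(s['tcp_pos'])
a=cap('scene');b=cap('top')
out=[]
for c,(x,y) in((a,(140,110)),(b,(265,115))):
    im=c['frame'][:,:,::-1].copy();im=cv2.resize(im[y:y+100,x:x+100],(400,400),interpolation=cv2.INTER_CUBIC)
    for q in (p,p+R[:,1]*.0435,p-R[:,1]*.0435,p-R[:,2]*.05):
        u=(proj(c,q)-(x,y)+.5)*4;cv2.circle(im,tuple(int(v) for v in u),4,(0,0,255),1)
    out.append(im)
cv2.imwrite('pics/g2.png',np.hstack(out)); print(sense()['effort'],sense()['joint_velocities'])
E
```

```text
t 5.5 tcp [ 0.6326 -0.2554  0.0556] w 1.004 F [-0.6  0.4 -0.3] M [ 0.12 -0.05  0.01] j [ -8.4  32.7  -2.1   0.1 -53.2 -27.5]
[ 4.90345647e-04 -4.59899712e+01  1.66976702e+01  3.75195488e+00
  7.02300877e-02  3.11312637e-03] [ 0.03328853  0.30046491 -0.40700983 -0.05805833  0.11913812  0.05454539]
```

View pics/g2.png

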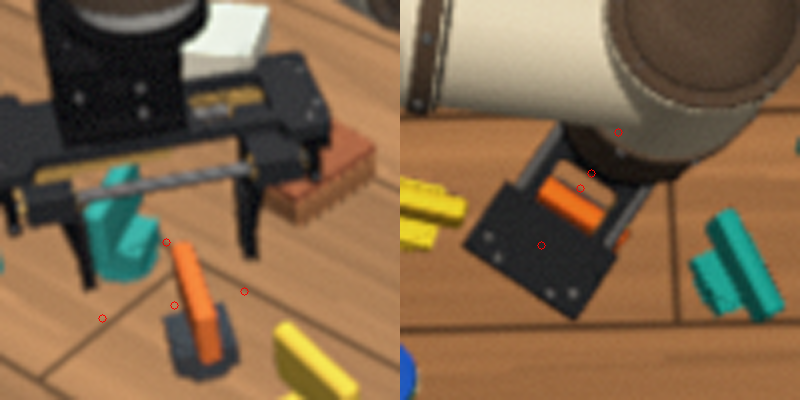

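```bash
python3 - <<'E'
from h import *
a=cap('scene')
R=np.array([[-0.589, -0.808, 0.002], [-0.808, 0.589, 0.005], [-0.005, 0.002, -1.0]]);p=np.array([0.6187, -0.2506, 0.1134])
for k in(0,.0435,-.0435,.05,-.05):print((proj(a,p+R[:,1]*k)-(140,120)+.5)*4)
f=cv2.imread('pics/s2.png');o=cv2.resize(f[90:220,120:250],(780,780)[:2],interpolation=cv2.INTER_CUBIC)[:600]
cv2.imwrite('pics/g3.png',o)
E
```

```text
[184.79830488 184.51209528]
[256.98805459 169.83250774]
[110.95756644 199.52740685]
[267.6366486  167.66714536]
[ 99.7786208  201.80061477]
```

View pics/g3.png

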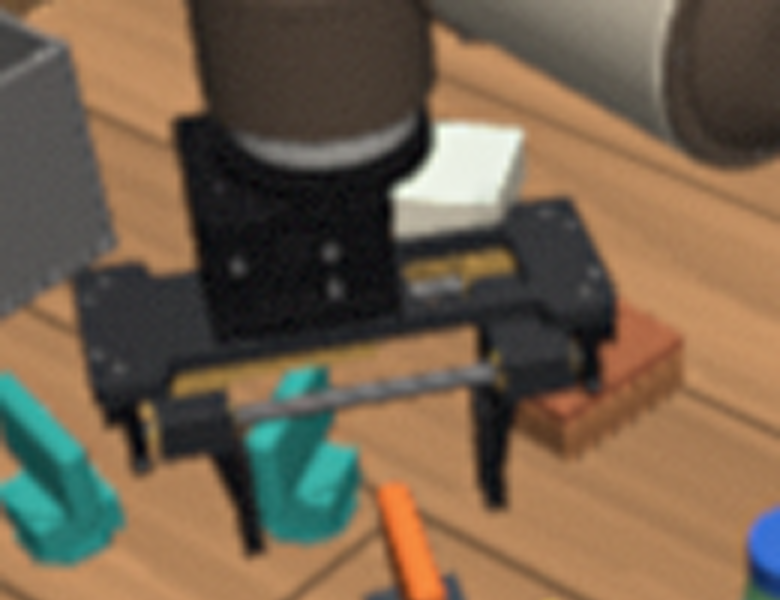

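Emit:
servo_tool(deltas=[{"slide":[0.2,0.6,0],"spin":0},{"slide":[0,0,0],"spin":0}])

```text
time_s: 5.85
tcp_pos: [0.6164, -0.2503, 0.054]
ee_rot: [[-0.586, -0.81, 0.031], [-0.81, 0.586, -0.005], [-0.014, -0.029, -0.999]]
wrist_force: [0.9, -0.5, -0.5]
gripper_width: 1.001
```

```bash
python3 -c "
from h import *
plan((.618,-.2505,.036),-126);print(np.round(sense()['effort'],2),np.round(sense()['joint_velocities'],2))"
```

```text
t 5.85 tcp [ 0.6164 -0.2503  0.054 ] w 1.001 F [ 0.9 -0.5 -0.5] M [ 0.08 -0.09 -0.02] j [ -8.2  31.5  -4.8   0.  -51.9 -27.7]
yaw -125.88 slide units [-0.021 -0.034  0.72 ]
spin units 0.015
tilt 1.83
[ 1.100e-01 -4.510e+01  1.616e+01  3.620e+00  7.000e-02 -1.000e-02] [-0.14  1.56  3.55  1.28  1.11  0.11]
```

Emit:
servo_tool(deltas=[{"slide":[0,0,-1],"spin":0},{"slide":[0,0,-1],"spin":0},{"slide":[0,0,0],"spin":0}])

```text
time_s: 6.15
tcp_pos: [0.6153, -0.2505, 0.1049]
ee_rot: [[-0.586, -0.81, 0.03], [-0.811, 0.586, -0.006], [-0.013, -0.028, -1.0]]
wrist_force: [1.8, -0.1, 0.7]
gripper_width: 0.999
```

```bash
python3 -c "
from h import *
plan((.618,-.2505,.036),-126);print(np.round(sense()['effort'],2),np.round(sense()['joint_velocities'],2))"
```

```text
t 6.15 tcp [ 0.6153 -0.2505  0.1049] w 0.999 F [ 1.8 -0.1  0.7] M [ 0.09 -0.13  0.01] j [ -8.2  28.6  -1.8   0.1 -57.9 -27.7]
yaw -125.85 slide units [-0.026 -0.01   2.76 ]
spin units 0.019
tilt 1.76
[-7.000e-02 -4.236e+01  1.666e+01  3.730e+00 -1.900e-01 -1.000e-02] [-0.05  1.91 -2.08 -1.12  0.74  0.14]
```

```bash
python3 - <<'E'
from h import *
s=st();R=np.array(s['ee_rot']);p=np.array(s['tcp_pos'])
a=cap('scene');b=cap('top')
out=[]
for c,(x,y) in((a,(120,70)),(b,(255,90))):
    k=3.2
    im=c['frame'][:,:,::-1].copy();im=cv2.resize(im[y:y+125,x:x+125],(400,400),interpolation=cv2.INTER_CUBIC)
    def dot(q,col):
        u=(proj(c,q)-(x,y)+.5)*k;cv2.circle(im,tuple(int(v) for v in u),3,col,1)
    for q in (p,p+R[:,1]*.0435,p-R[:,1]*.0435): dot(q,(0,0,255))
    for sx in(-1,1):
        for sy in(-1,1): dot(p+R@np.array([sx*.0375,sy*.095,-.07]),(0,255,255))
    out.append(im)
cv2.imwrite('pics/g4.png',np.hstack(out))
E
```

```text
t 6.15 tcp [ 0.6153 -0.2505  0.1049] w 0.999 F [ 1.8 -0.1  0.7] M [ 0.09 -0.13  0.01] j [ -8.2  28.6  -1.8   0.1 -57.9 -27.7]
```

View pics/g4.png

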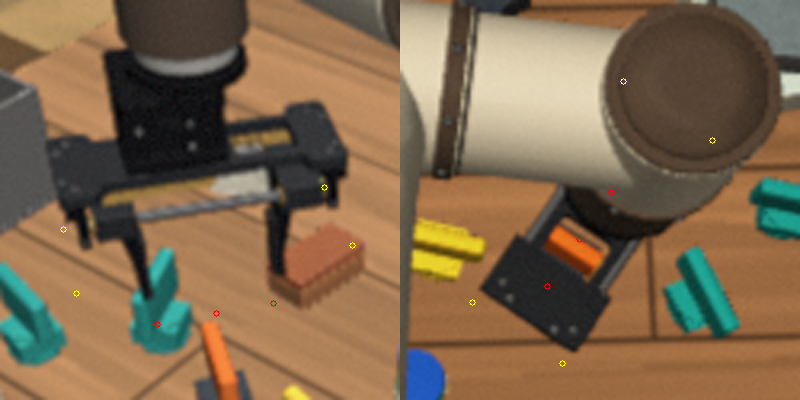

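Emit:
servo_tool(deltas=[{"slide":[0,0,0],"spin":0},{"slide":[0,0,0],"spin":0},{"slide":[0,0,0],"spin":0},{"slide":[0,0,0],"spin":0},{"slide":[0,0,0],"spin":0},{"slide":[0,0,0],"spin":0}], gripper=200)

```text
time_s: 6.85
tcp_pos: [0.611, -0.2491, 0.0963]
ee_rot: [[-0.587, -0.81, 0.016], [-0.81, 0.587, -0.002], [-0.008, -0.014, -1.0]]
wrist_force: [-0.2, 0.4, -0.3]
gripper_width: 0.539
```

```bash
python3 - <<'E'
from h import *
s=st();R=np.array(s['ee_rot']);p=np.array(s['tcp_pos']);w=s['gripper_width']*.0435
a=cap('scene');b=cap('top')
out=[]
for c,(x,y) in((a,(130,80)),(b,(265,100))):
    k=4
    im=c['frame'][:,:,::-1].copy();im=cv2.resize(im[y:y+100,x:x+100],(400,400),interpolation=cv2.INTER_CUBIC)
    def dot(q,col):
        u=(proj(c,q)-(x,y)+.5)*k;cv2.circle(im,tuple(int(v) for v in u),3,col,1)
    for q in (p,p+R[:,1]*w,p-R[:,1]*w): dot(q,(0,0,255))
    out.append(im)
cv2.imwrite('pics/g5.png',np.hstack(out))
E
```

```text
t 6.85 tcp [ 0.611  -0.2491  0.0963] w 0.539 F [-0.2  0.4 -0.3] M [ 0.07 -0.07  0.01] j [ -8.2  29.   -2.2  -0.1 -57.8 -27.7]
```

View pics/g5.png

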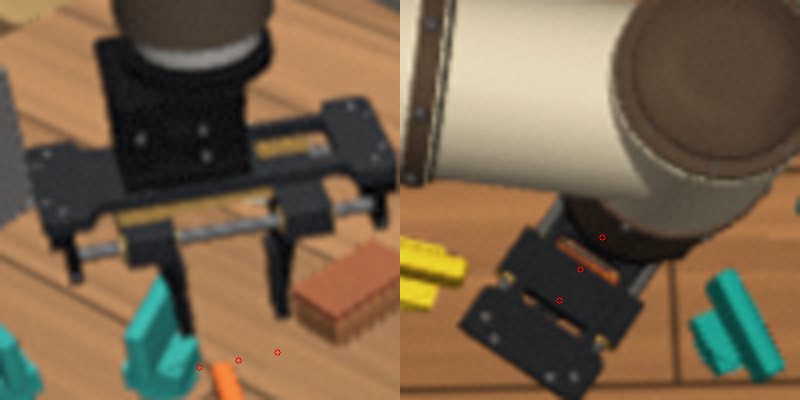

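```bash
python3 - <<'E'
from h import *
a=cap('scene')
for q in((0,0,0),(.1,0,0),(-.1,0,0),(0,.1,0),(0,-.1,0)):print(proj(a,q))
print(sense()['joints'])
im=cv2.resize(a['frame'][60:180,320:440,::-1],(600,600),interpolation=cv2.INTER_CUBIC)
for t in np.linspace(0,6.28,40):
    for rr in(.075,):
        u=(proj(a,(rr*np.cos(t),rr*np.sin(t),0))-(320,60))*5;cv2.circle(im,tuple(int(v) for v in u),2,(0,0,255),-1)
cv2.imwrite('pics/base.png',im)
E
```

```text
[377.61239003 121.17083231]
[364.91467924 136.05988013]
[389.17161204 107.61675063]
[407.59724318 131.96345395]
[349.49305391 111.04967699]
[-8.18617940e+00  2.90110029e+01 -2.21294719e+00 -5.51351821e-02
 -5.78068765e+01 -2.77240122e+01]
```

View pics/base.png

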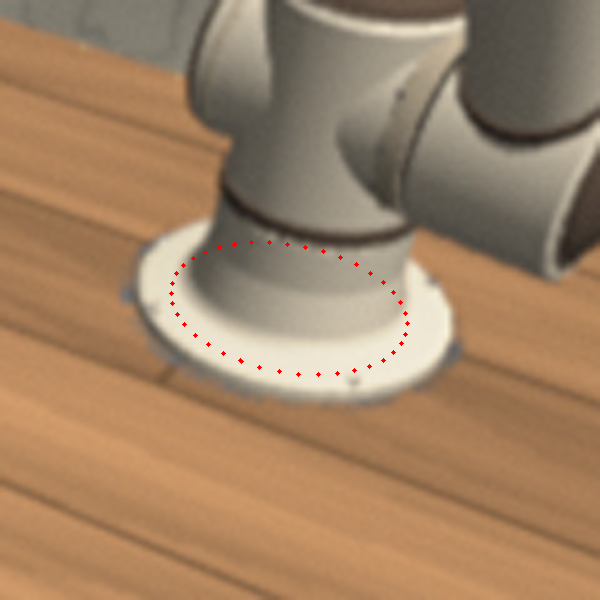

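Projecting the robot base confirms the camera calibration, but the fingertips appear about 9 px above the projected TCP, or roughly 30 mm. I reopen, descend slowly, and check by picture and force.

Emit:
servo_tool(deltas=[{"slide":[0,0,0.3],"spin":0},{"slide":[0,0,0.3],"spin":0},{"slide":[0,0,0.3],"spin":0},{"slide":[0,0,0.3],"spin":0},{"slide":[0,0,0],"spin":0},{"slide":[0,0,0],"spin":0}], gripper=0)

```text
time_s: 7.6
tcp_pos: [0.611, -0.249, 0.0629]
ee_rot: [[-0.587, -0.809, 0.015], [-0.81, 0.587, -0.001], [-0.008, -0.013, -1.0]]
wrist_force: [0.9, 1.5, 0.3]
gripper_width: 0.862
```

```bash
python3 - <<'E'
from h import *
plan((.618,-.2505,.036),-126)
E
```

```text
t 7.6 tcp [ 0.611  -0.249   0.0629] w 0.862 F [0.9 1.5 0.3] M [ 0.09 -0.1   0.04] j [ -8.2  30.9  -4.2  -0.1 -54.  -27.7]
yaw -125.95 slide units [-0.105 -0.248  1.081]
spin units 0.007
tilt 0.87
```

Emit:
servo_tool(deltas=[{"slide":[-0.1,-0.25,0.2],"spin":0},{"slide":[0,0,0.2],"spin":0},{"slide":[0,0,0.2],"spin":0},{"slide":[0,0,0.2],"spin":0},{"slide":[0,0,0],"spin":0}])

```text
time_s: 8.1
tcp_pos: [0.619, -0.2509, 0.0416]
ee_rot: [[-0.587, -0.809, 0.016], [-0.81, 0.587, -0.001], [-0.008, -0.014, -1.0]]
wrist_force: [-0.7, -0.1, 0.4]
gripper_width: 0.999
```

```bash
cat >> h.py <<'E'
def look(name,o1=(140,110),o2=(265,115),n=100):
    s=sense();R=np.array(s['ee_rot']);p=np.array(s['tcp_pos']);w=s['gripper_width']*.0435
    out=[]
    for c,(x,y) in((cap('scene'),o1),(cap('top'),o2)):
        k=400/n
        im=c['frame'][:,:,::-1].copy();im=cv2.resize(im[y:y+n,x:x+n],(400,400),interpolation=cv2.INTER_CUBIC)
        for q in (p,p+R[:,1]*w,p-R[:,1]*w):
            u=(proj(c,q)-(x,y)+.5)*k;cv2.circle(im,tuple(int(v) for v in u),3,(0,0,255),1)
        out.append(im)
    cv2.imwrite('pics/'+name,np.hstack(out))
E
python3 - <<'E'
from h import *
plan((.618,-.2505,.036),-126)
look('g6.png')
E
```

```text
t 8.1 tcp [ 0.619  -0.2509  0.0416] w 0.999 F [-0.7 -0.1  0.4] M [0.14 0.01 0.05] j [ -8.2  32.9  -4.2  -0.1 -52.  -27.7]
yaw -125.94 slide units [0.013 0.044 0.222]
spin units 0.008
tilt 0.93
```

View pics/g6.png

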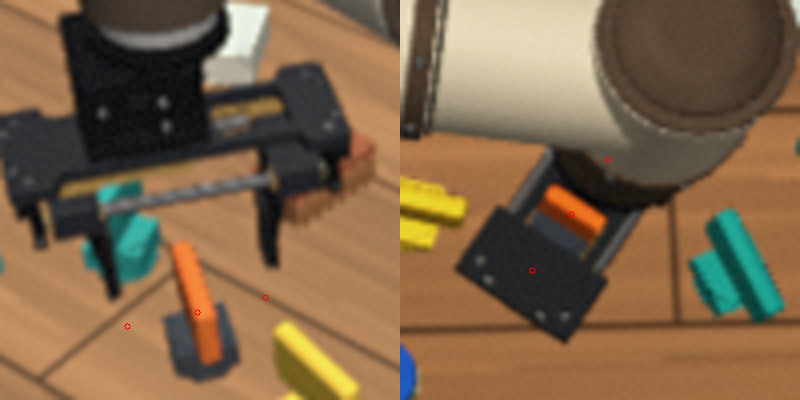

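Emit:
servo_tool(deltas=[{"slide":[0,0,0.25],"spin":0},{"slide":[0,0,0.25],"spin":0},{"slide":[0,0,0.25],"spin":0},{"slide":[0,0,0.15],"spin":0},{"slide":[0,0,0],"spin":0}])

```text
time_s: 8.7
tcp_pos: [0.6201, -0.2511, 0.0185]
ee_rot: [[-0.587, -0.81, 0.018], [-0.81, 0.587, -0.002], [-0.009, -0.016, -1.0]]
wrist_force: [0.5, -0.7, 0.1]
gripper_width: 1.0
```

```bash

python3 - <<'E'
from h import *
plan((.618,-.2505,.036),-126)
look('g7.png')
E
```

```text
t 8.7 tcp [ 0.6201 -0.2511  0.0185] w 1.0 F [ 0.5 -0.7  0.1] M [ 0.08 -0.02 -0.06] j [ -8.2  34.4  -5.3  -0.1 -49.3 -27.6]
yaw -125.93 slide units [ 0.022  0.071 -0.703]
spin units 0.009
tilt 1.05
```

View pics/g7.png

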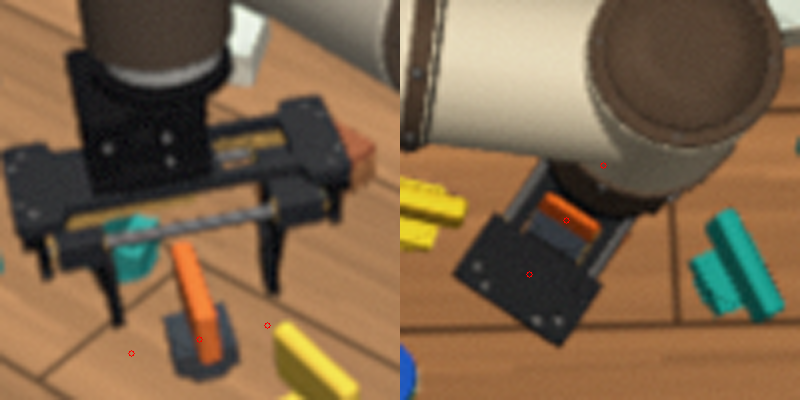

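Emit:
servo_tool(deltas=[{"slide":[0,0.1,0.15],"spin":0},{"slide":[0,0,0.15],"spin":0},{"slide":[0,0,0.08],"spin":0},{"slide":[0,0,0],"spin":0}])

```text
time_s: 9.2
tcp_pos: [0.6189, -0.2497, 0.0095]
ee_rot: [[-0.587, -0.81, 0.021], [-0.81, 0.587, -0.003], [-0.01, -0.018, -1.0]]
wrist_force: [-0.5, -0.2, -0.8]
gripper_width: 1.0
```

```bash

python3 - <<'E'
from h import *
plan((.618,-.2505,.008),-126)
E
```

```text
t 9.2 tcp [ 0.6189 -0.2497  0.0095] w 1.0 F [-0.5 -0.2 -0.8] M [ 0.1  -0.03 -0.06] j [ -8.1  34.7  -6.1  -0.  -48.  -27.8]
yaw -125.91 slide units [0.047 0.013 0.06 ]
spin units 0.011
tilt 1.19
```

Now I close gently and watch the width: 0.16 means the 14 mm plate, about 0.48 means the hub.

Emit:
servo_tool(deltas=[{"slide":[0,0,0],"spin":0},{"slide":[0,0,0],"spin":0},{"slide":[0,0,0],"spin":0},{"slide":[0,0,0],"spin":0},{"slide":[0,0,0],"spin":0},{"slide":[0,0,0],"spin":0},{"slide":[0,0,0],"spin":0},{"slide":[0,0,0],"spin":0},{"slide":[0,0,0],"spin":0},{"slide":[0,0,0],"spin":0}], gripper=255)

```text
time_s: 10.2
tcp_pos: [0.6195, -0.25, 0.0101]
ee_rot: [[-0.586, -0.81, 0.022], [-0.81, 0.587, -0.003], [-0.01, -0.02, -1.0]]
wrist_force: [1.1, -0.2, 0.2]
gripper_width: 0.173
```

```bash

python3 - <<'E'
from h import *
plan((.618,-.2505,.008),-126)
look('g8.png')
E
```

```text
t 10.2 tcp [ 0.6195 -0.25    0.0101] w 0.173 F [ 1.1 -0.2  0.2] M [-0.11 -0.27 -0.01] j [ -8.1  34.7  -6.1  -0.  -47.9 -27.8]
yaw -125.91 slide units [0.053 0.039 0.082]
spin units 0.012
tilt 1.27
```

View pics/g8.png

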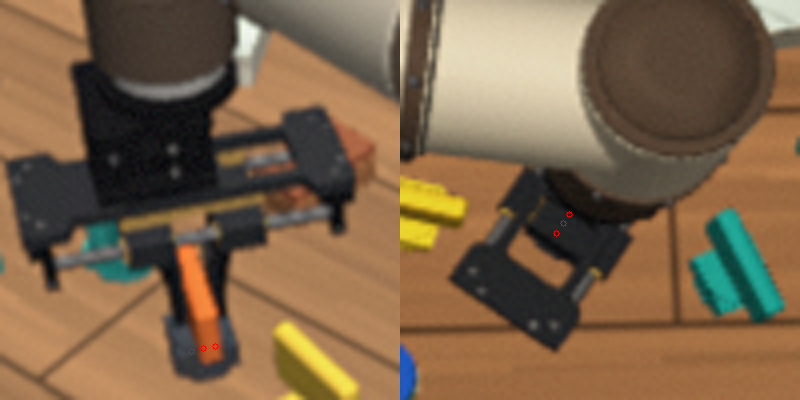

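Width 0.173 means 15 mm, so the pads hold the plate. That confirms the reported TCP z is about 27 mm low, and from here I'll work relative to the key. I lift.

Emit:
servo_tool(deltas=[{"slide":[0,0,-0.3],"spin":0},{"slide":[0,0,-0.5],"spin":0},{"slide":[0,0,-0.7],"spin":0},{"slide":[0,0,-0.7],"spin":0},{"slide":[0,0,-0.7],"spin":0},{"slide":[0,0,-0.7],"spin":0},{"slide":[0,0,-0.7],"spin":0},{"slide":[0,0,-0.4],"spin":0},{"slide":[0,0,0],"spin":0}])

```text
time_s: 11.2
tcp_pos: [0.6133, -0.2483, 0.1337]
ee_rot: [[-0.588, -0.809, 0.015], [-0.809, 0.588, 0.001], [-0.009, -0.012, -1.0]]
wrist_force: [0.3, -0.2, -2.8]
gripper_width: 0.156
```

```bash

python3 - <<'E'
from h import *
plan((.492,.1905,.13),-121)
look('g9.png',(140,70),(265,100))
E
```

```text
t 11.2 tcp [ 0.6133 -0.2483  0.1337] w 0.156 F [ 0.3 -0.2 -2.8] M [ 0.11 -0.09  0.06] j [ -8.2  27.4   0.9  -0.2 -62.6 -27.8]
yaw -126.02 slide units [-11.341  14.249   0.085]
spin units -0.627
tilt 0.86
```

View pics/g9.png

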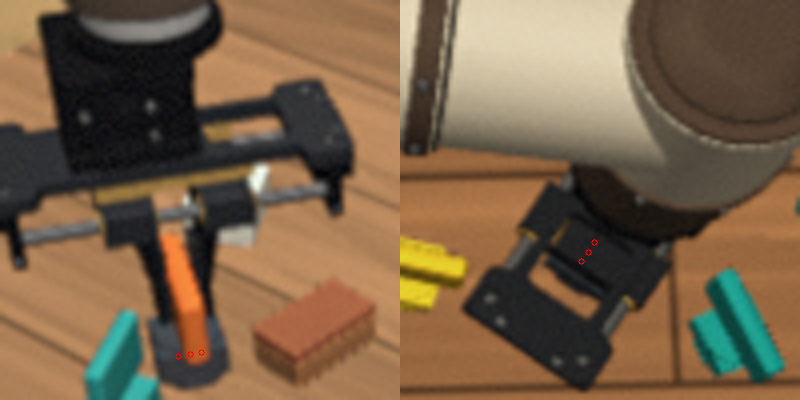

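Emit:
servo_tool(deltas=[{"slide":[-0.4,0.5,0],"spin":0},{"slide":[-0.76,0.95,0],"spin":0},{"slide":[-0.76,0.95,0],"spin":0},{"slide":[-0.76,0.95,0],"spin":0},{"slide":[-0.76,0.95,0],"spin":0},{"slide":[-0.76,0.95,0],"spin":0},{"slide":[-0.76,0.95,0],"spin":0},{"slide":[-0.76,0.95,0],"spin":-0.3},{"slide":[-0.76,0.95,0],"spin":-0.3},{"slide":[-0.76,0.95,0],"spin":0}])

```text
time_s: 12.3
tcp_pos: [0.5191, 0.0425, 0.1194]
ee_rot: [[-0.521, -0.853, -0.012], [-0.853, 0.521, 0.003], [0.004, 0.012, -1.0]]
wrist_force: [0.8, -0.0, -2.5]
gripper_width: 0.158
```

```bash

python3 - <<'E'
from h import *
plan((.492,.1905,.13),-121)
E
```

```text
t 12.3 tcp [0.5191 0.0425 0.1194] w 0.158 F [ 0.8 -0.  -2.5] M [ 0.11 -0.17  0.01] j [ 22.3  16.1 -19.2  -0.5 -55.3 -53.4]
yaw -121.42 slide units [-4.486  4.016 -0.393]
spin units -0.052
tilt 0.72
```

Emit:
servo_tool(deltas=[{"slide":[-0.85,0.75,-0.15],"spin":0},{"slide":[-0.85,0.75,-0.1],"spin":0},{"slide":[-0.85,0.75,-0.1],"spin":0},{"slide":[-0.85,0.75,-0.1],"spin":0},{"slide":[-0.5,0.5,0],"spin":0},{"slide":[-0.2,0.2,0],"spin":0},{"slide":[0,0,0],"spin":0}])

```text
time_s: 13.0
tcp_pos: [0.482, 0.187, 0.1255]
ee_rot: [[-0.515, -0.857, -0.025], [-0.857, 0.515, -0.002], [0.015, 0.021, -1.0]]
wrist_force: [-0.0, -0.5, -3.0]
gripper_width: 0.16
```

```bash

python3 - <<'E'
from h import *
plan((.492,.1905,.13),-121)
a=cap('scene','s10.png');b=cap('top','t10.png')
E
```

```text
t 13.0 tcp [0.482  0.187  0.1255] w 0.16 F [-0.  -0.5 -3. ] M [ 0.12 -0.16  0.  ] j [ 38.6  15.7 -18.5  -1.  -57.  -69.1]
yaw -120.98 slide units [-0.322 -0.269 -0.189]
spin units 0.002
tilt 1.46
```

View pics/s10.png

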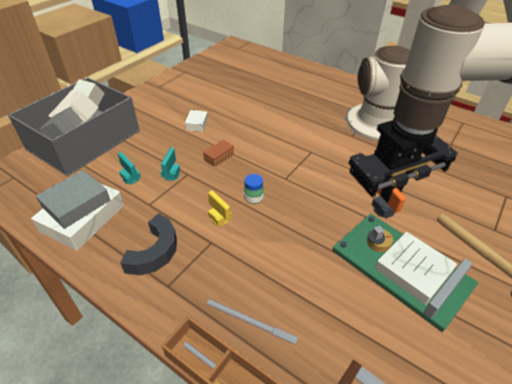

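View pics/t10.png

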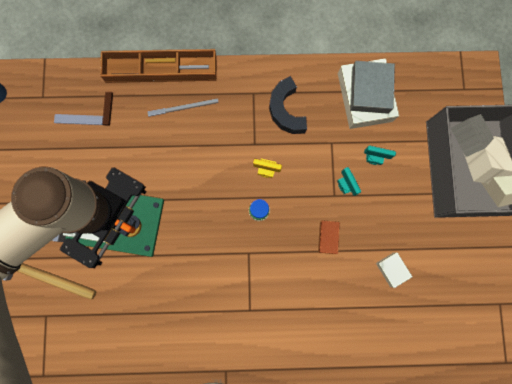

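```bash

cat >> h.py <<'E'
def big(im,x,y,w,h,k):
    im=im[:,:,::-1]
    o=cv2.resize(im[y:y+h,x:x+w],None,fx=k,fy=k,interpolation=cv2.INTER_CUBIC)
    for i in range(0,w,5):
        cv2.line(o,(int(i*k+k/2),0),(int(i*k+k/2),5),(255,255,255),1); cv2.putText(o,str(x+i),(int(i*k),16),0,.38,(255,255,255),1)
    for j in range(0,h,5):
        cv2.line(o,(0,int(j*k+k/2)),(5,int(j*k+k/2)),(255,255,255),1); cv2.putText(o,str(y+j),(7,int(j*k+k/2)+4),0,.38,(255,255,255),1)
    return o
E
python3 - <<'E'
from h import *
a=cv2.imread('pics/s10.png')[:,:,::-1];b=cv2.imread('pics/t10.png')[:,:,::-1]
cv2.imwrite('pics/k10.png',np.hstack([big(a,350,170,66,86,6),big(b,95,180,66,86,6)]))
E
```

```text
(no output)
```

View pics/k10.png

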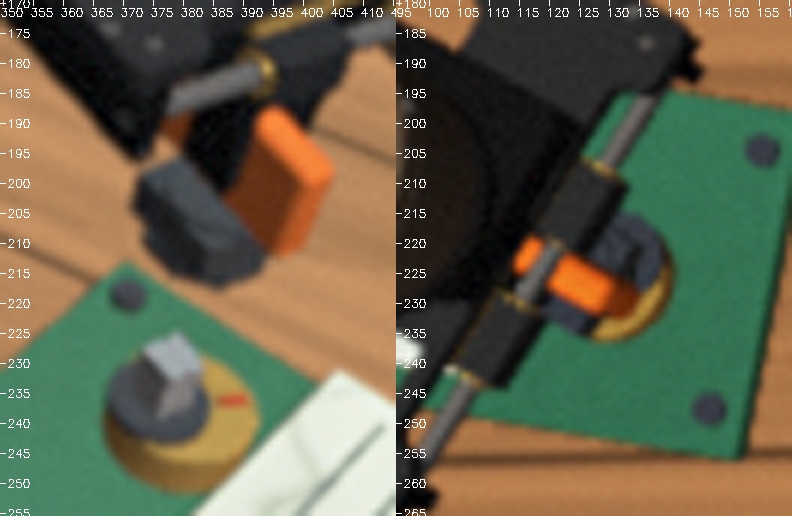

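```bash

python3 - <<'E'
from h import *
a=cv2.imread('pics/s10.png')[:,:,::-1];b=cv2.imread('pics/t10.png')[:,:,::-1]
cv2.imwrite('pics/k11.png',np.hstack([big(a,368,182,40,42,10),big(b,110,208,38,42,10)]))
T=cap('top');S=cap('scene')
# expected pts using reported pose w/ z +27mm
s=sense();R=np.array(s['ee_rot']);p=np.array(s['tcp_pos'])
foot=p+np.array([0,0,-.010]) # foot height approx
print('expected foot',foot,proj(S,foot),proj(T,foot))
E
```

```text
expected foot [0.48283381 0.18552195 0.11594538] [383.1915427  210.38439942] [124.84160861 223.95070957]
```

View pics/k11.png

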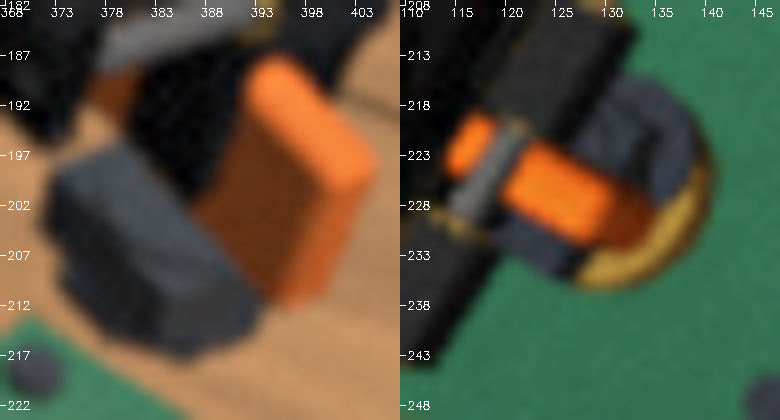

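```bash

python3 - <<'E'
from h import *
T=cap('top');S=cap('scene')
s=sense();R=np.array(s['ee_rot']);p=np.array(s['tcp_pos'])
f=p+np.array([0,0,-.010]);ya=np.radians(-121)
X=np.array([np.cos(ya),np.sin(ya),0]);Y=np.array([-np.sin(ya),np.cos(ya),0]);Z=np.array([0,0,1.])
a=cv2.imread('pics/s10.png');b=cv2.imread('pics/t10.png');out=[]
for c,im,(x,y) in((S,a,(368,182)),(T,b,(110,208))):
    k=10;o=cv2.resize(im[y:y+42,x:x+40],None,fx=k,fy=k,interpolation=cv2.INTER_CUBIC)
    def P(q): return tuple(int(v) for v in (proj(c,q)-(x,y)+.5)*k)
    for h in(.029,.071):
        pts=[P(f+X*i*.036+Y*j*.007+Z*h) for i,j in((1,1),(1,-1),(-1,-1),(-1,1))]
        cv2.polylines(o,[np.array(pts)],True,(255,255,0),1)
    for h in(0,.029):
        pts=[P(f+.0227*(X*np.cos(t)+Y*np.sin(t))+Z*h) for t in np.radians(22.5+45*np.arange(8))]
        cv2.polylines(o,[np.array(pts)],True,(0,255,0),1)
    out.append(o)
cv2.imwrite('pics/k12.png',np.hstack(out))
E
```

```text
(no output)
```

View pics/k12.png

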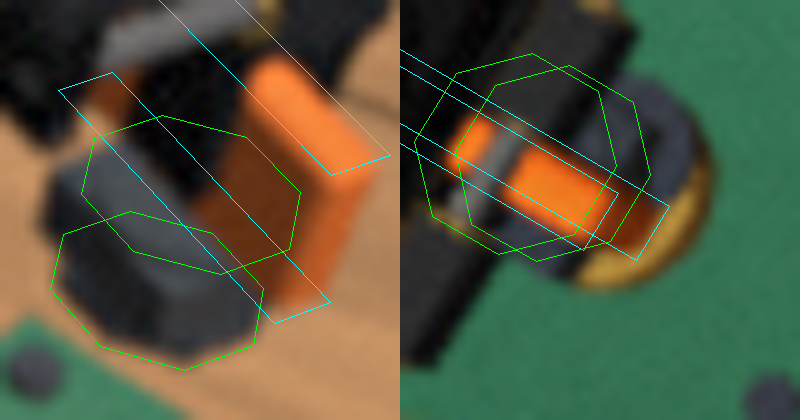

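```bash

python3 - <<'E'
from h import *
T=cap('top');S=cap('scene')
print(tri(S,(382.0,209.8),T,(124.8,223.6)))
plan((.492,.1905,.13),-121)
E
```

```text
(array([0.48388084, 0.1840604 , 0.11773005]), np.float64(0.0021894027528658174))
t 13.4 tcp [0.4831 0.1858 0.1262] w 0.161 F [ 0.   0.3 -3.4] M [ 0.14 -0.16 -0.  ] j [ 38.5  15.7 -18.4  -1.  -57.  -69.1]
yaw -121.16 slide units [-0.342 -0.203 -0.161]
spin units -0.02
tilt 1.39
```

Emit:
servo_tool(deltas=[{"slide":[-0.35,-0.2,0.3],"spin":0},{"slide":[0,0,0.5],"spin":0},{"slide":[0,0,0.4],"spin":0},{"slide":[0,0,0.2],"spin":0},{"slide":[0,0,0],"spin":0}])

```text
time_s: 13.9
tcp_pos: [0.4939, 0.1908, 0.0884]
ee_rot: [[-0.519, -0.854, -0.023], [-0.855, 0.519, -0.0], [0.012, 0.019, -1.0]]
wrist_force: [-0.3, -0.3, -3.2]
gripper_width: 0.157
```

```bash

cat >> h.py <<'E'
def over(name,dz=-.0095,off=(0,0),o1=(355,190),o2=(108,205),n=50):
    s=sense();R=np.array(s['ee_rot']);p=np.array(s['tcp_pos'])
    f=p+np.array([off[0],off[1],dz]);ya=np.arctan2(R[1,0],R[0,0])
    X=np.array([np.cos(ya),np.sin(ya),0]);Y=np.array([-np.sin(ya),np.cos(ya),0]);Z=np.array([0,0,1.]);out=[]
    for c,(x,y) in((cap('scene'),o1),(cap('top'),o2)):
        im=c['frame'][:,:,::-1];k=400/n;o=cv2.resize(im[y:y+n,x:x+n],(400,400),interpolation=cv2.INTER_CUBIC)
        o0=o.copy()
        def P(q): return tuple(int(v) for v in (proj(c,q)-(x,y)+.5)*k)
        for h in(.029,.071):
            cv2.polylines(o,[np.array([P(f+X*i*.036+Y*j*.007+Z*h) for i,j in((1,1),(1,-1),(-1,-1),(-1,1))])],True,(255,255,0),1)
        for h in(0,.029):
            cv2.polylines(o,[np.array([P(f+.0227*(X*np.cos(t)+Y*np.sin(t))+Z*h) for t in np.radians(22.5+45*np.arange(8))])],True,(0,255,0),1)
        out.append(o)
    cv2.imwrite('pics/'+name,np.hstack(out))
E
python3 - <<'E'
from h import *
plan((.4917,.191,.08),-121)
over('o1.png')
E
```

```text
t 13.9 tcp [0.4939 0.1908 0.0884] w 0.157 F [-0.3 -0.3 -3.2] M [ 0.13 -0.13 -0.07] j [ 38.2  19.2 -19.6  -1.  -52.2 -68.8]
yaw -121.27 slide units [0.033 0.072 0.336]
spin units -0.033
tilt 1.31
```

View pics/o1.png

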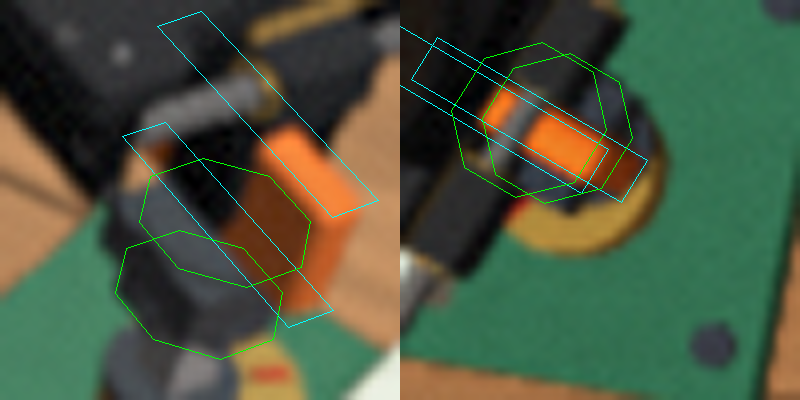

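```bash

python3 - <<'E'
from h import *
S=cap('scene');T=cap('top')
cv2.imwrite('pics/k13.png',np.hstack([big(S['frame'],366,200,40,48,10),big(T['frame'],113,205,36,48,10)]))
s=st();f=np.array(s['tcp_pos'])+[0,0,-.0095];ya=np.radians(-121.2);X=np.array([np.cos(ya),np.sin(ya),0]);Y=np.array([-np.sin(ya),np.cos(ya),0]);Z=np.array([0,0,1.])
for n,i,j,h in(('end +Y top',-1,1,.071),('end -Y top',-1,-1,.071),('end +Y bot',-1,1,.029),('end -Y bot',-1,-1,.029),('2 +Y top',1,1,.071),('2 -Ytop',1,-1,.071),('2 +Ybot',1,1,.029),('2 -Ybot',1,-1,.029)):
    q=f+X*i*.036+Y*j*.007+Z*h;print(n,proj(S,q).round(1),proj(T,q).round(1))
E
```

```text
t 14.1 tcp [0.4946 0.1914 0.09  ] w 0.158 F [ 0.1  0.8 -1.5] M [ 0.08 -0.19  0.02] j [ 38.2  19.  -19.6  -1.  -52.3 -68.8]
end +Y top [396.4 216.5] [105.7 206.8]
end -Y top [402.2 214.4] [102.3 212.2]
end +Y bot [390.9 230.3] [111.7 208.9]
end -Y bot [396.5 228.2] [108.4 214.1]
2 +Y top [374.4 192.6] [133.2 222.8]
2 -Ytop [380.  190.8] [129.8 228.3]
2 +Ybot [370.  206.4] [138.  224.2]
2 -Ybot [375.4 204.6] [134.8 229.5]
```

View pics/k13.png

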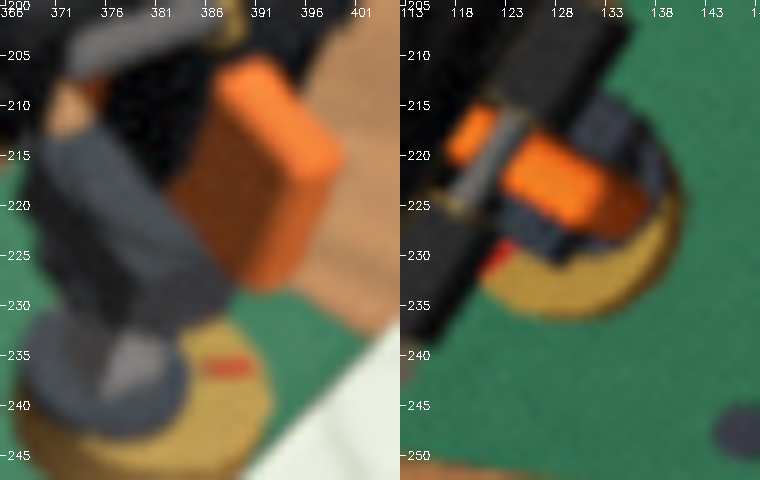

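Emit:
servo_tool(deltas=[{"slide":[0.05,0.05,0.15],"spin":0},{"slide":[0,0,0.15],"spin":0},{"slide":[0,0,0.15],"spin":0},{"slide":[0,0,0],"spin":0}])

```text
time_s: 14.5
tcp_pos: [0.4929, 0.1914, 0.0791]
ee_rot: [[-0.518, -0.855, -0.018], [-0.855, 0.518, 0.003], [0.007, 0.017, -1.0]]
wrist_force: [1.2, 1.1, -2.5]
gripper_width: 0.158
```

```bash

python3 - <<'E'
from h import *
plan((.493,.191,.072),-121)
E
```

```text
t 14.5 tcp [0.4929 0.1914 0.0791] w 0.158 F [ 1.2  1.1 -2.5] M [ 0.03 -0.11  0.01] j [ 38.3  19.6 -20.6  -1.  -50.5 -68.9]
yaw -121.23 slide units [ 0.01  -0.015  0.282]
spin units -0.028
tilt 1.04
```

Emit:
servo_tool(deltas=[{"slide":[0,0,0.1],"spin":0},{"slide":[0,0,0.1],"spin":0}])

```text
time_s: 14.7
tcp_pos: [0.4931, 0.1916, 0.0741]
ee_rot: [[-0.518, -0.855, -0.017], [-0.855, 0.518, 0.003], [0.006, 0.016, -1.0]]
wrist_force: [0.2, -0.7, -3.1]
gripper_width: 0.158
```

Emit:
servo_tool(deltas=[{"slide":[0,0,0.1],"spin":0},{"slide":[0,0,0.1],"spin":0}])

```text
time_s: 14.9
tcp_pos: [0.4931, 0.1916, 0.0686]
ee_rot: [[-0.518, -0.855, -0.017], [-0.855, 0.518, 0.003], [0.006, 0.016, -1.0]]
wrist_force: [1.1, 0.0, -3.3]
gripper_width: 0.162
```

Emit:
servo_tool(deltas=[{"slide":[0,0,0.1],"spin":0}])

```text
time_s: 15.0
tcp_pos: [0.4931, 0.1916, 0.0659]
ee_rot: [[-0.518, -0.855, -0.017], [-0.855, 0.518, 0.003], [0.006, 0.016, -1.0]]
wrist_force: [-0.1, -0.5, -2.7]
gripper_width: 0.157
```

Emit:
servo_tool(deltas=[{"slide":[0,0,0.1],"spin":0}])

```text
time_s: 15.1
tcp_pos: [0.493, 0.1917, 0.0631]
ee_rot: [[-0.518, -0.855, -0.017], [-0.855, 0.518, 0.003], [0.006, 0.016, -1.0]]
wrist_force: [-1.0, -0.6, -2.7]
gripper_width: 0.162
```

```bash

python3 - <<'E'
from h import *
plan((.493,.191,.055),-121)
S=cap('scene');T=cap('top')
cv2.imwrite('pics/k14.png',np.hstack([big(S['frame'],360,205,46,48,8.5),big(T['frame'],113,205,44,48,8.5)]))
E
```

```text
t 15.1 tcp [0.493  0.1917 0.0631] w 0.162 F [-1.  -0.6 -2.7] M [ 0.07 -0.15  0.02] j [ 38.3  20.7 -21.7  -1.  -48.3 -68.9]
yaw -121.21 slide units [ 0.021 -0.019  0.324]
spin units -0.027
tilt 1.0
```

View pics/k14.png

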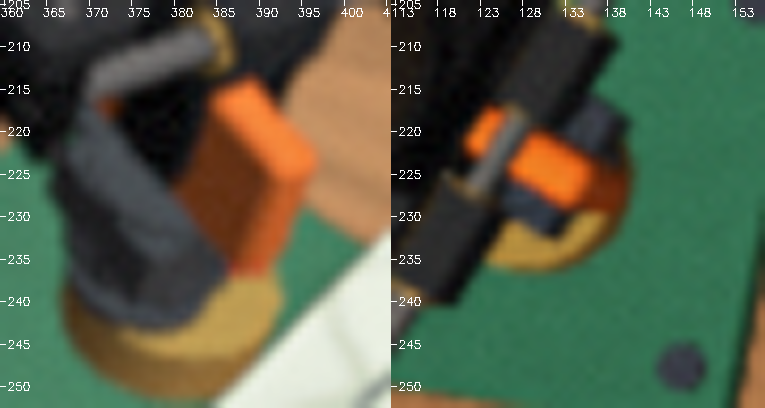

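Emit:
servo_tool(deltas=[{"slide":[0,0,0.1],"spin":0}])

```text
time_s: 15.3
tcp_pos: [0.493, 0.1917, 0.0606]
ee_rot: [[-0.518, -0.855, -0.017], [-0.855, 0.518, 0.003], [0.006, 0.016, -1.0]]
wrist_force: [0.6, -0.3, -2.5]
gripper_width: 0.16
```

Emit:
servo_tool(deltas=[{"slide":[0,0,0.1],"spin":0}])

```text
time_s: 15.4
tcp_pos: [0.493, 0.1917, 0.0579]
ee_rot: [[-0.518, -0.855, -0.017], [-0.855, 0.518, 0.003], [0.006, 0.016, -1.0]]
wrist_force: [1.1, -0.8, -2.9]
gripper_width: 0.157
```

Emit:
servo_tool(deltas=[{"slide":[0,0,0.1],"spin":0}])

```text
time_s: 15.5
tcp_pos: [0.493, 0.1917, 0.0553]
ee_rot: [[-0.518, -0.855, -0.017], [-0.855, 0.518, 0.003], [0.006, 0.016, -1.0]]
wrist_force: [-0.3, 0.2, -2.6]
gripper_width: 0.157
```

Emit:
servo_tool(deltas=[{"slide":[0,0,0.08],"spin":0}])

```text
time_s: 15.6
tcp_pos: [0.4931, 0.1917, 0.054]
ee_rot: [[-0.518, -0.855, -0.017], [-0.856, 0.518, 0.003], [0.006, 0.016, -1.0]]
wrist_force: [-5.5, -0.2, 12.8]
gripper_width: 0.16
```

Emit:
servo_tool(deltas=[{"slide":[0,0,0.08],"spin":0}])

```text
time_s: 15.7
tcp_pos: [0.4931, 0.1917, 0.054]
ee_rot: [[-0.517, -0.856, -0.017], [-0.856, 0.517, 0.002], [0.007, 0.015, -1.0]]
wrist_force: [-7.8, -0.2, 17.2]
gripper_width: 0.16
```

```bash

python3 - <<'E'
from h import *
plan((.493,.191,.055),-121)
S=cap('scene');T=cap('top')
cv2.imwrite('pics/k15.png',np.hstack([big(S['frame'],360,205,46,48,8.5),big(T['frame'],113,205,44,48,8.5)]))
E
```

```text
t 15.7 tcp [0.4931 0.1917 0.054 ] w 0.16 F [-7.8 -0.2 17.2] M [0.03 2.12 0.03] j [ 38.4  21.4 -22.2  -0.9 -47.  -68.8]
yaw -121.11 slide units [ 0.027 -0.009 -0.041]
spin units -0.014
tilt 0.97
```

View pics/k15.png

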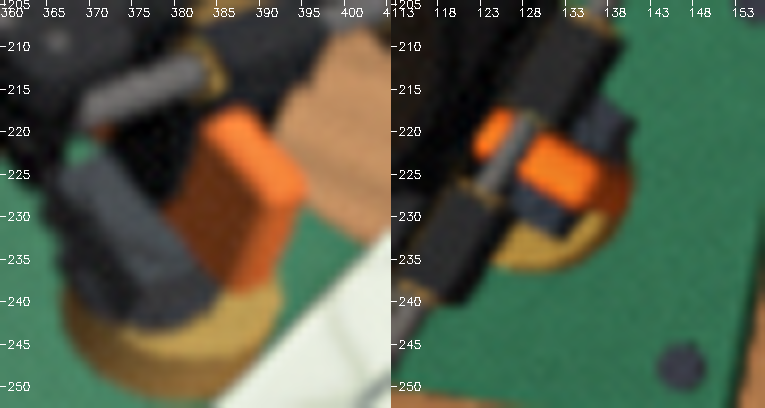

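Contact came at TCP z 0.054, which puts the key foot at about 0.0445, collar height. Riding on the square would be about 0.061, so the key dropped straight home. I ease the press and start turning clockwise.

Emit:
servo_tool(deltas=[{"slide":[0,0,-0.04],"spin":0},{"slide":[0,0,0],"spin":0},{"slide":[0,0,0],"spin":0.3},{"slide":[0,0,0],"spin":0.4}])

```text
time_s: 16.2
tcp_pos: [0.4931, 0.192, 0.0553]
ee_rot: [[-0.6, -0.8, -0.016], [-0.8, 0.6, 0.003], [0.007, 0.015, -1.0]]
wrist_force: [-0.2, -0.1, -1.9]
gripper_width: 0.162
```

```bash

python3 - <<'E'
from h import *
plan((.493,.191,.055),-187)
E
```

```text
t 16.2 tcp [0.4931 0.192  0.0553] w 0.162 F [-0.2 -0.1 -1.9] M [ 0.27  0.19 -0.03] j [ 38.4  21.3 -22.2  -1.  -47.1 -74.6]
yaw -126.9 slide units [ 0.033 -0.022  0.011]
spin units 7.512
tilt 0.92
```

Emit:
servo_tool(deltas=[{"slide":[0,0,0],"spin":0.5},{"slide":[0,0,0],"spin":0.5},{"slide":[0,0,0],"spin":0.5}])

```text
time_s: 16.5
tcp_pos: [0.4929, 0.1921, 0.0547]
ee_rot: [[-0.758, -0.652, -0.016], [-0.652, 0.758, 0.003], [0.011, 0.013, -1.0]]
wrist_force: [-0.3, -0.0, 0.7]
gripper_width: 0.164
```

```bash

python3 - <<'E'
from h import *
plan((.493,.191,.055),-187)
S=cap('scene');T=cap('top')
cv2.imwrite('pics/k16.png',np.hstack([big(S['frame'],360,205,46,48,8.5),big(T['frame'],113,205,44,48,8.5)]))
E
```

```text
t 16.5 tcp [0.4929 0.1921 0.0547] w 0.164 F [-0.3 -0.   0.7] M [-0.14  0.1   0.17] j [ 38.4  21.4 -22.2  -1.  -47.1 -87. ]
yaw -139.3 slide units [ 0.027 -0.035 -0.013]
spin units 5.962
tilt 0.96
```

View pics/k16.png

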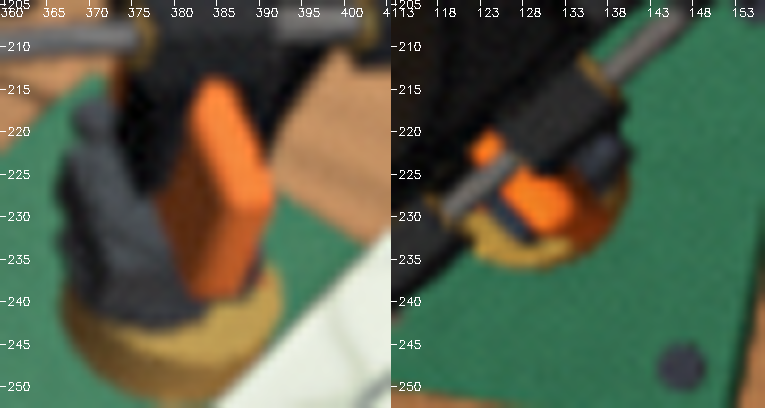

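The moment about z is now 0.17 N m, which matches the spindle's stiffness, so the key is driving it. I continue.

Emit:
servo_tool(deltas=[{"slide":[0,0,0],"spin":0.6},{"slide":[0,0,0],"spin":0.6},{"slide":[0,0,0],"spin":0.6},{"slide":[0,0,0],"spin":0.6},{"slide":[0,0,0],"spin":0.6}])

```text
time_s: 17.1
tcp_pos: [0.4933, 0.1914, 0.0547]
ee_rot: [[-0.958, -0.286, -0.016], [-0.286, 0.958, 0.001], [0.015, 0.006, -1.0]]
wrist_force: [0.1, -0.6, -0.5]
gripper_width: 0.159
```

```bash

python3 - <<'E'
from h import *
plan((.493,.191,.055),-187)
E
```

```text
t 17.1 tcp [0.4933 0.1914 0.0547] w 0.159 F [ 0.1 -0.6 -0.5] M [-0.08  0.03  0.18] j [  38.4   21.4  -22.2   -0.9  -47.1 -111.2]
yaw -163.39 slide units [ 0.016 -0.014 -0.012]
spin units 2.951
tilt 0.94
```

Emit:
servo_tool(deltas=[{"slide":[0,0,0],"spin":0.5},{"slide":[0,0,0],"spin":0.5},{"slide":[0,0,0],"spin":0.4}])

```text
time_s: 17.4
tcp_pos: [0.4933, 0.1911, 0.0547]
ee_rot: [[-0.996, -0.093, -0.017], [-0.093, 0.996, 0.0], [0.016, 0.002, -1.0]]
wrist_force: [-1.0, -0.2, 0.3]
gripper_width: 0.161
```

```bash

python3 - <<'E'
from h import *
plan((.493,.191,.055),-187)
E
```

```text
t 17.4 tcp [0.4933 0.1911 0.0547] w 0.161 F [-1.  -0.2  0.3] M [0.04 0.04 0.15] j [  38.4   21.4  -22.2   -0.8  -47.1 -122.5]
yaw -174.68 slide units [ 0.014 -0.003 -0.013]
spin units 1.54
tilt 0.95
```

Emit:
servo_tool(deltas=[{"slide":[0,0,0],"spin":0.4},{"slide":[0,0,0],"spin":0.4}])

```text
time_s: 17.6
tcp_pos: [0.4933, 0.1909, 0.0547]
ee_rot: [[-1.0, 0.019, -0.017], [0.019, 1.0, -0.0], [0.017, -0.001, -1.0]]
wrist_force: [-0.8, -0.8, 0.4]
gripper_width: 0.157
```

```bash

python3 - <<'E'
from h import *
plan((.493,.191,.055),-187)
E
```

```text
t 17.6 tcp [0.4933 0.1909 0.0547] w 0.157 F [-0.8 -0.8  0.4] M [-0.03  0.06  0.17] j [  38.4   21.4  -22.2   -0.8  -47.1 -128.9]
yaw 178.92 slide units [ 0.012  0.004 -0.014]
spin units 0.74
tilt 0.96
```

Emit:
servo_tool(deltas=[{"slide":[0,0,0],"spin":0.4},{"slide":[0,0,0],"spin":0.4}])

```text
time_s: 17.8
tcp_pos: [0.4933, 0.1907, 0.0546]
ee_rot: [[-0.991, 0.129, -0.017], [0.129, 0.992, -0.001], [0.017, -0.003, -1.0]]
wrist_force: [-1.7, 0.6, 0.3]
gripper_width: 0.162
```

```bash

python3 - <<'E'
from h import *
plan((.493,.191,.055),-187)
E
```

```text
t 17.8 tcp [0.4933 0.1907 0.0546] w 0.162 F [-1.7  0.6  0.3] M [0.06 0.18 0.54] j [  38.4   21.4  -22.2   -0.8  -47.2 -135.3]
yaw 172.57 slide units [ 0.012  0.01  -0.015]
spin units -0.053
tilt 0.97
```

Emit:
servo_tool(deltas=[{"slide":[0,0,0],"spin":0.3},{"slide":[0,0,0],"spin":0.3}])

```text
time_s: 18.0
tcp_pos: [0.4933, 0.1907, 0.0546]
ee_rot: [[-0.978, 0.206, -0.017], [0.206, 0.979, -0.002], [0.016, -0.006, -1.0]]
wrist_force: [-1.8, -0.2, -0.3]
gripper_width: 0.165
```

```bash

python3 - <<'E'
from h import *
plan((.493,.191,.055),-187)
E
```

```text
t 18.0 tcp [0.4933 0.1907 0.0546] w 0.165 F [-1.8 -0.2 -0.3] M [-0.02  0.08  0.69] j [  38.4   21.4  -22.3   -0.7  -47.2 -139.8]
yaw 168.1 slide units [ 0.014  0.01  -0.015]
spin units -0.613
tilt 0.97
```

The moment rose from 0.17 to 0.69 N m, so the cam is at its stop. I check with a picture, then release.

Emit:
servo_tool(deltas=[{"slide":[0,0,0],"spin":-0.25},{"slide":[0,0,0],"spin":0}])

```text
time_s: 18.2
tcp_pos: [0.4933, 0.1907, 0.0546]
ee_rot: [[-0.986, 0.165, -0.017], [0.165, 0.986, -0.003], [0.016, -0.006, -1.0]]
wrist_force: [-0.7, -0.2, -0.5]
gripper_width: 0.158
```

Emit:
servo_tool(deltas=[{"slide":[0,0,0],"spin":0},{"slide":[0,0,0],"spin":0},{"slide":[0,0,0],"spin":0},{"slide":[0,0,0],"spin":0},{"slide":[0,0,0],"spin":0},{"slide":[0,0,0],"spin":0},{"slide":[0,0,0],"spin":0},{"slide":[0,0,0],"spin":0}], gripper=60)

```text
time_s: 19.0
tcp_pos: [0.495, 0.1915, 0.0552]
ee_rot: [[-0.986, 0.167, -0.014], [0.167, 0.986, -0.001], [0.013, -0.003, -1.0]]
wrist_force: [-0.5, 0.2, -0.5]
gripper_width: 0.74
```

```bash

python3 - <<'E'
from h import *
plan((.493,.191,.055),-187)
S=cap('scene');T=cap('top')
cv2.imwrite('pics/k17.png',np.hstack([big(S['frame'],355,195,50,55,8),big(T['frame'],108,200,50,55,8)]))
E
```

```text
t 19.0 tcp [0.495  0.1915 0.0552] w 0.74 F [-0.5  0.2 -0.5] M [ 0.06 -0.18 -0.02] j [  38.4   21.4  -22.2   -0.6  -47.1 -137.6]
yaw 170.4 slide units [ 0.074 -0.032  0.009]
spin units -0.325
tilt 0.78
```

View pics/k17.png

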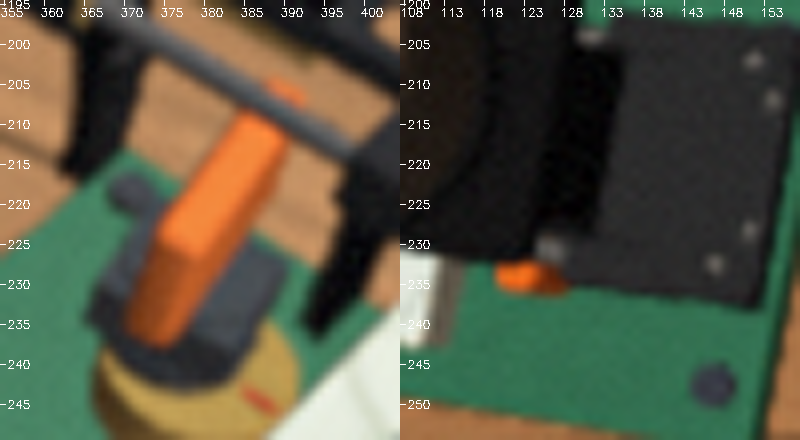

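The fingers are clear of the plate and the key stands square on the collar. I retreat straight up, then look.

Emit:
servo_tool(deltas=[{"slide":[0,0,-0.3],"spin":0},{"slide":[0,0,-0.5],"spin":0},{"slide":[0,0,-0.7],"spin":0},{"slide":[0,0,-0.8],"spin":0},{"slide":[0,0,-0.8],"spin":0},{"slide":[0,0,-0.8],"spin":0},{"slide":[0,0,-0.8],"spin":0},{"slide":[-1,0,-0.3],"spin":0},{"slide":[-1,0,0],"spin":0},{"slide":[-1,0,0],"spin":0}])

```text
time_s: 20.1
tcp_pos: [0.5709, 0.1792, 0.1915]
ee_rot: [[-0.987, 0.163, -0.009], [0.163, 0.987, 0.001], [0.009, -0.0, -1.0]]
wrist_force: [0.8, 0.9, 0.4]
gripper_width: 0.761
```

Emit:
servo_tool(deltas=[{"slide":[0,-1,0],"spin":0},{"slide":[0,-1,0],"spin":0},{"slide":[0,-1,0],"spin":0},{"slide":[0,-1,0],"spin":0},{"slide":[0,-1,0],"spin":0},{"slide":[0,-1,0],"spin":0},{"slide":[0,-1,0],"spin":0},{"slide":[0,-1,0],"spin":0},{"slide":[0,0,0],"spin":0},{"slide":[0,0,0],"spin":0}])

```text
time_s: 21.1
tcp_pos: [0.5403, -0.0257, 0.1962]
ee_rot: [[-0.986, 0.164, -0.003], [0.164, 0.986, 0.002], [0.003, 0.001, -1.0]]
wrist_force: [0.4, -0.3, 0.0]
gripper_width: 0.763
```

```bash

python3 - <<'E'
from h import *
st()
S=cap('scene','s18.png');T=cap('top','t18.png')
cv2.imwrite('pics/k18.png',np.hstack([big(S['frame'],345,195,50,55,8),big(T['frame'],100,195,50,55,8)]))
hsv=cv2.cvtColor(T['frame'],cv2.COLOR_RGB2HSV)
for n,lo,hi,z in(('jar',(100,150,80),(130,255,255),.062),('block',(0,120,60),(12,215,190),.032)):
    m=cv2.inRange(hsv,lo,hi);k,l,s,ce=cv2.connectedComponentsWithStats(m)
    for i in range(1,k):
        if s[i,4]>200 and ce[i][1]>180: print(n,s[i],ce[i],onz(T,ce[i],z))
E
```

```text
t 21.1 tcp [ 0.5403 -0.0257  0.1962] w 0.763 F [ 0.4 -0.3  0. ] M [ 0.03 -0.22  0.05] j [  14.4   13.7  -10.6   -0.2  -65.8 -113.7]
jar [250 200  19  18 235] [259.88085106 209.17446809] [ 0.51526731 -0.12742492  0.062     ]
block [318 220  22  34 653] [328.82388974 236.88973966] [ 0.44478059 -0.29847214  0.032     ]
```

View pics/k18.png

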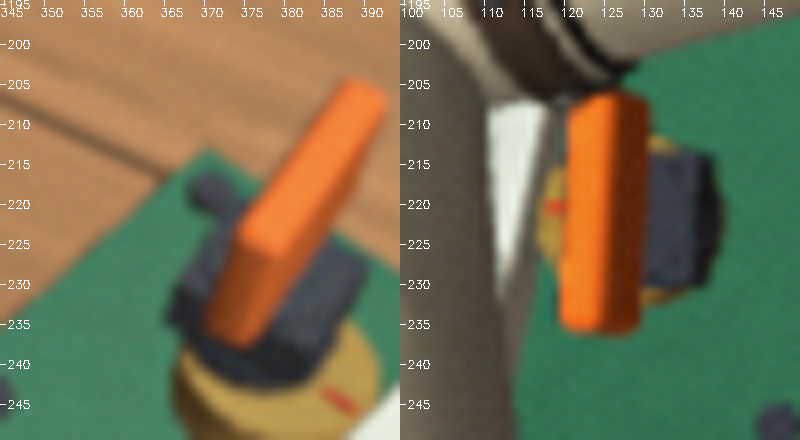

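View pics/s18.png

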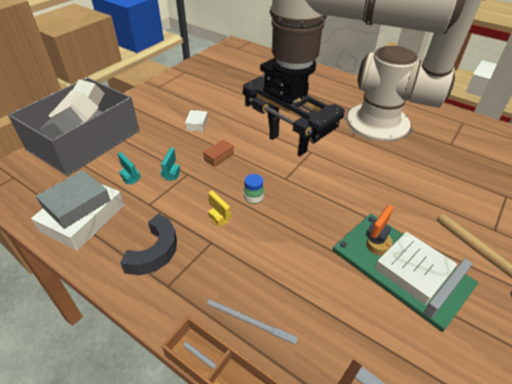

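```bash

python3 - <<'E'
from h import *
S=cap('scene');T=cap('top')
p,e=tri(S,(383.6,214.8),T,(122.9,221.0));print('plate top centre',p,e,'grip above collar',p[2]-.021-.044)
for n,c in(('T',T),):
    ax=np.array([.4925,.1902])
    a=onz(c,(121.8,231.),.035)[:2]-ax;b=onz(c,(118.9,220.4),.035)[:2]-ax
    f=lambda v:np.degrees(np.arctan2(v[1],v[0]));print('mark',f(a),f(b),np.linalg.norm(a),np.linalg.norm(b))
a=onz(S,(380.8,236.3),.035)[:2]-ax;b=onz(S,(387,245),.035)[:2]-ax
print('S',f(onz(S,(388.3,236.3),.035)[:2]-ax),f(b))
E
```

```text
plate top centre [0.49021943 0.19082885 0.11214679] 0.0008051698481278191 grip above collar 0.04714678956509066
mark 128.2672168158913 79.60164031516277 0.03290569477560516 0.03412526940560315
S 136.57727407806337 86.93253304069218
```

```bash

python3 - <<'E'
from h import *
S=cap('scene');T=cap('top')
for c,a,b in((T,(123.7,206.4),(122.1,235.6)),(S,(390.6,205.1),(376.7,224.5))):
    v=(onz(c,a,.115)-onz(c,b,.115));print(np.linalg.norm(v),np.degrees(np.arctan2(v[1],v[0]))%180)
cv2.imwrite('pics/z.png',np.hstack([big(cv2.imread('pics/top0.png')[:,:,::-1],105,205,40,40,10),big(T['frame'],105,205,40,40,10)]))
E
```

```text
0.0673690386098418 178.01328672814068
0.06919031171404393 177.79290936979388
```

View pics/z.png

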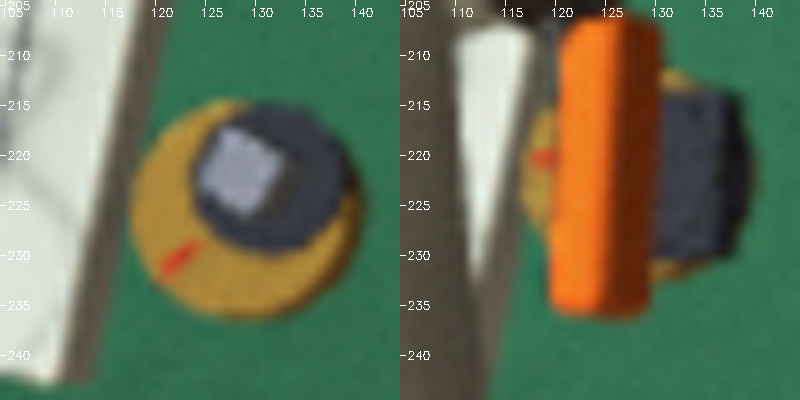

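The plate's final heading is 178° while the tool went on to 168°. So the key stopped firmly and slipped in the pads at 0.5–0.7 N m, which means the cam is on its stop and touching the slab edge (top view, about (117,222)). Jar and block have not moved. I hand in.

```bash
python3 -c "
from h import *
print(r.finish_job());st()"
```

```text
the job is handed in; nothing more can be done
None
the job is handed in; nothing more can be done
```

I picked up the orange key and lowered it onto the spindle. It dropped home without needing a search turn. I then turned it clockwise until it stopped, released it, moved the arm clear and handed the job in. It took about 21 s of the 67 s allowed, and the hand-in reports no verdict.

**Last checks**
- **Key home:** its handle centre measured about 47 mm above the collar and within about 2.5 mm of the axis (limits 54.5 mm and 5 mm). A key sitting on the collar should read at least 50 mm, so the height reads about 3 mm low. It stood upright by eye in both views.
- **At the stop:** the torque rose from a steady 0.17 N m to 0.69 N m. The key stopped at 178° while the tool slipped on to 168°, so it was held firmly.
- **Bystanders:** the jar's measured position differs by about 2–3 mm from the start and the block's by under 1 mm, both about the accuracy of the picture.

**What disagreed**
- **Tool height:** the fingertips appeared about 27 mm above the reported tool position throughout. I set heights from the pictures and from contact instead, and the grip and the contact on the collar both confirmed this.
- **First descent:** one fast descent over the key overshot and tilted the tool by about 2°. I raised it and came down again slowly.
- **Cam mark:** the red mark turned only about 50° (0.86 rad), while the key turned about 60°. The play in the fit could explain the difference. With a start between 0 and 0.3 rad, the mark alone puts the final angle between 0.86 and 1.16 rad. That it is over 1.0 rad therefore rests on the torque rise and the firm stop.

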